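# Weigh out a feed ration and tip it into the bowl

## Task

Pull the red transit-lock plug out of the scale's socket and put it in the yellow tin. Then put every hay cube and salt lick that lies about into the weigh pan while the pan stands on the scale, let go and leave it alone for a couple of seconds so the reading settles, then lift the loaded pan by its blue handle and tip it over the black bowl so that the pieces slide off its open end. All the pieces must end in the bowl (put in by hand any that miss), the empty pan flat and centred back on the scale's platform, and the jar, bottle and mug standing where they are.

Things in the scene. Friction and masses are not known exactly. Their poses are not given: they have to be found in the camera images.
- platform (a point): centre of the steel weighing platform's top (190 x 190 mm, 52 mm above the table), on the grey bench scale (fixed, 200 x 200 mm). Its axes are the scale's: the black socket block stands on the scale's -x side
- socket (a point): centre of the mouth of the transit-lock socket, a square hole 21 mm wide and 34 mm deep, straight down, in a black block 45 x 45 mm and 42 mm high on the -x side of the scale; a sprung ball in its +x wall holds the plug in (about 10 N to pull it straight up)
- plug: red-headed transit-lock plug, 68 mm tall, loose. Origin under its grey square shank (20 x 20 mm, 34 mm long, along its z), z up towards the head: a 28 x 28 x 4 mm flange that rests 0 to 1 mm above the socket block, then a red upright grip plate 36 mm wide (x), 14 mm thick (y), 30 mm tall
- plug_grip (a point): point to grip the plug: inside its red grip plate, 55 mm above its origin and 13 mm below the plate's top; close the fingers along the plug's y (14 mm)
- plug_mid (a point): middle of the plug, 34 mm above its origin
- pan: aluminium weigh pan, 300 g, loose. Origin under the centre of its floor, z up; floor 180 (x) x 150 (y) mm, 4 mm thick; walls 4 mm thick and 26 mm high (from the underside) at the back (-x) and both sides, the +x end is open (spout). A blue straight handle, 16 mm wide (y), 24 mm tall (14 to 38 mm above the underside), runs from the back wall to x = -170 mm
- pan_grip (a point): point to grip the pan's handle: 132 mm behind (-x) the pan's centre, 28 mm above its underside; close the fingers along the pan's y (16 mm)
- pan_spout (a point): middle of the pan's open edge: 90 mm ahead (+x) of the pan's centre, at the top of its floor
- bowl: round black rubber feed bowl, fixed; origin under its centre; outer radius 88 mm at the foot, 104 mm at the rim, 50 mm high, walls 5 mm, floor 6 mm
- tin: yellow open parts tin, fixed, 115 x 115 mm and 28 mm high, walls 3 mm; origin under its centre
- jar: glass jar with green lid, radius 36 mm, 110 mm high, bystander; origin underneath
- bottle: clear bottle, radius 33 mm, 170 mm high, bystander; origin underneath
- mug: blue mug, radius 38 mm, 90 mm high, bystander; origin underneath
- hay1: pressed hay cube (green-brown block), 42 (x) x 30 (y) x 30 (z) mm, 35 g; origin at its centre; may be absent
- hay2: pressed hay cube (green-brown block), 42 (x) x 30 (y) x 30 (z) mm, 35 g; origin at its centre; may be absent
- hay3: pressed hay cube (green-brown block), 42 (x) x 30 (y) x 30 (z) mm, 35 g; origin at its centre; may be absent
- hay4: pressed hay cube (green-brown block), 42 (x) x 30 (y) x 30 (z) mm, 35 g; origin at its centre; may be absent
- lick1: salt lick tablet (pink disc), 38 mm across, 28 mm high (along its z), 50 g; origin at its centre; may be absent
- lick2: salt lick tablet (pink disc), 38 mm across, 28 mm high (along its z), 50 g; origin at its centre; may be absent

How it is judged:
By the outcome, as a careful person would: the job done as asked, in the order asked, and still so for the second after the job is handed in, with the robot touching nothing.
Of hay1, hay2, hay3, hay4, lick1, lick2 only 4 to 6 are there at a start; the rules pass over those that are not, and their reading is None.
At some moment in a run one of hay1, hay2, hay3, hay4, lick1, lick2 may be knocked a few centimetres aside while the robot is not near it.
It also fails if it takes over 210 s, if anything falls off the work surface, if the arm or the gripper's body presses on something with over 40 N, if the wrist force passes 120 N, or if a joint passes its speed limit or range.

## Robot

A 6-joint arm with a two-finger parallel gripper is mounted at the origin on the work surface. World frame = base frame: x ahead of the robot, y to its left, z up, the work surface at z = 0. Lengths are in m, angles in rad, forces in N, time in s.
With the tool pointing down it reaches from about 0.25 to 0.775 m from the base axis. Payload 4 kg.
Tool frame: the origin (TCP) lies between the finger pads; the fingertips stand 11 mm ahead of it and the grasp point (between the pads) lies 8 mm behind it (robot.tip_extent is the z of the fingertips in the tool frame, in m); z points along the fingers, y is the line along which they close (so a half turn about z gives the same grasp; the last joint's range is limited). The gripper opens to 94 mm and grips with 3 to 60 N. Pads are 16 mm wide; open, the fingers measure 119 mm over their backs; the gripper's body (75 mm by 177 mm) begins 78 mm behind the grasp point.
Start: joints at [-1.321, 0.087, 1.371, -0, 1.684, -0.103], TCP at [0.19, -0.516, 0.192] pointing down, gripper open.
Joint ranges: [-3.1, 3.1], [-0.76, 2.03], [0.27, 2.55], [-1.08, 4.22], [0.17, 2.65], [-2.57, 2.57]. Speed limits (rad/s): [2.79, 2.79, 3.14, 3.14, 3.14, 3.14].

## Interface

Orientations are given as [roll, pitch, yaw] about the fixed x, y, z axes, in that order (R = Rz(yaw) Ry(pitch) Rx(roll)).
In Python, from bench import robot, imaging gives the robot as it stands.
- The arm moves only by the shell command python3 -m pendant 'ROWS'. ROWS is JSON, a list of rows, each a list of 7 numbers: the shift along the world's x, y, z in cm, then the turn, a rotation vector about the world's x, y, z in degrees, then the opening, from 0 (shut) to 1 (fully open). In form: [[dx, dy, dz, ax, ay, az, jaw], ...]. A call has 1 to 8 rows; each row shifts and turns the commanded pose from where the row before left it; what a row does not reach is not made up. A row lasts 1/10 s, in which the tool goes at most 50 mm and 8.59 degrees, less where a joint would pass 70% of its speed; a pose out of reach is approached as far as the arm can. A call is refused whole if a number of a shift passes 5 or a number of a turn 8.59, either way. A call with a gripper value outside its range is refused whole. The fingers move at their own pace and stop on an object; the grip force is fixed at half the most. Time passes only in rows, so rows that do not move let the fingers close. It gives the time, the measured TCP pose, the force, the opening and the grip force at its end, in the units of the state.
- robot.get_obs(): the state, without advancing time (a new reading comes with each control period).
- imaging.snapshot(name): name is "scene" or "top" or "wrist"; returns the picture (400x640x3 uint8, red, green, blue); there is no depth.
- imaging.camera_params(name): a dict with "camera_matrix" (3x3 intrinsics, pixels), "R" (3x3) and "t" (3): a world point X has camera coordinates R X + t. Camera axes: x right, y down, z forward; pixel columns grow to the right and rows downward; lengths in m; the calibration is good to about 2 mm. A picture is of the moment at which its call begins: read the wrist's pose just before it. camera_params takes no time and is no camera call; for the wrist camera it gives the pose at the moment of the call.
- robot.close_job(): hands the job in; it is judged then, once.
The state is a dict: "time": time; "joint_positions": joint angles; "qvel": joint speeds; "joint_torque": joint torques, N m; "tool_pos": TCP position; "ee_rot": TCP orientation; "wrist_force": force on the tool from outside, world axes, zero at the start; "wrist_torque": the same for the moment, N m; "width": finger opening in m; "finger_force": force on a finger pad.
Only numpy, scipy, OpenCV 4.12 (cv2) and the standard library are available. Lean on these libraries where they do the work, as an engineer would, in place of code of your own. Each camera call takes 0.05 s, during which the arm holds its last target. There are 200 camera calls.

## Working session

There is one attempt and no reset: what is moved stays moved. The work goes in short steps, Python scripts to look and compute and a shell command to move; the robot and the scene stay as the last step left them, time stands still between calls to the robot, and variables do not carry over. Pictures are saved under pics/ and viewed, at most 14 in all, crops included, and the job is handed in when it is done.

```bash
ls; mkdir -p pics; python3 - <<'E'
from bench import robot, imaging
import cv2, numpy as np
for n in ["scene","top"]:
    im=imaging.snapshot(n); cv2.imwrite(f"pics/{n}0.png",im[:,:,::-1])
    p=imaging.camera_params(n); print(n,{k:np.round(v,4).tolist() for k,v in p.items()})
print(robot.get_obs())
E
```

```text
pics
scene {'camera_matrix': [[501.2912, 0.0, 307.0678], [0.0, 501.2912, 202.1413], [0.0, 0.0, 1.0]], 'R': [[0.2459, 0.9693, -0.0015], [0.6323, -0.1615, -0.7577], [-0.7347, 0.1853, -0.6526]], 't': [-0.1869, -0.2788, 1.8176]}
top {'camera_matrix': [[415.9817, 0.0, 320.9284], [0.0, 415.9817, 202.4418], [0.0, 0.0, 1.0]], 'R': [[-0.0235, -0.9997, 0.0029], [-0.9793, 0.0225, -0.2013], [0.2012, -0.0076, -0.9795]], 't': [0.0438, 0.5623, 1.136]}
{'time': 0.1, 'joint_positions': array([-1.32108369e+00,  8.79053015e-02,  1.37208645e+00, -2.25915547e-05,
        1.68356941e+00, -1.03121460e-01]), 'qvel': array([-0.0002415 ,  0.00031311, -0.00150554, -0.00291392,  0.00144822,
        0.00174961]), 'joint_torque': array([ 1.36649600e-03, -3.41253090e+01, -3.03301191e+01,  7.19387317e-02,
        3.04108439e-02, -1.02081799e-04]), 'tool_pos': array([ 0.18990839, -0.51563378,  0.19081646]), 'ee_rot': array([-3.13963229e+00, -1.80302171e-04,  3.52831402e-01]), 'wrist_force': array([-1.13997925,  0.37296419,  0.06204195]), 'wrist_torque': array([-0.02854396, -0.05746153,  0.01364328]), 'finger_force': 0.0, 'width': 0.09379518689223318}
```

View pics/scene0.png

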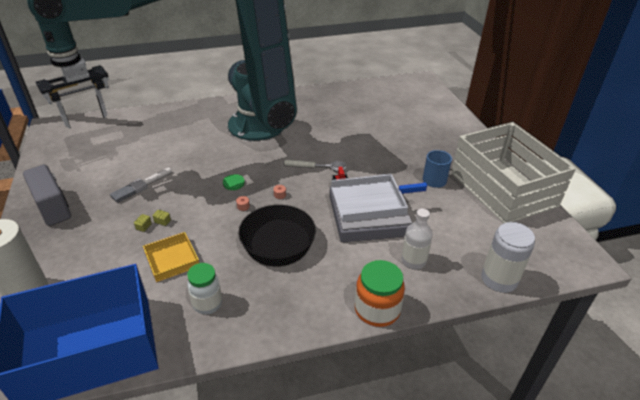

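View pics/top0.png

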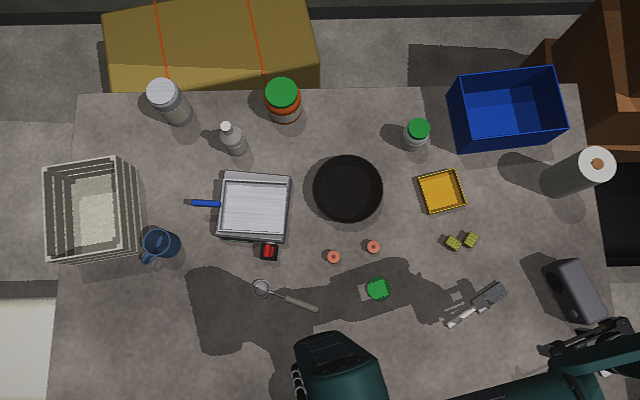

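The scene shows the pan on the scale, with its handle towards the +y side, at about (370,205). The red plug is near the robot at (341,173), the bowl at (277,237) and the tin at (171,257). There are licks at (243,203) and (280,191), and hay at (143,222) and (162,217). I'll enlarge both views.

```bash
python3 - <<'E'
import cv2
a=cv2.imread("pics/top0.png")[140:310,180:340]; cv2.imwrite("pics/tA.png",cv2.resize(a,None,fx=3.5,fy=3.5,interpolation=cv2.INTER_CUBIC))
b=cv2.imread("pics/top0.png")[140:310,300:490]; 
c=cv2.imread("pics/scene0.png")[150:290,120:440]; cv2.imwrite("pics/sA.png",cv2.resize(c,None,fx=2.5,fy=2.5,interpolation=cv2.INTER_CUBIC))
cv2.imwrite("pics/tB.png",cv2.resize(b,None,fx=3.5,fy=3.5,interpolation=cv2.INTER_CUBIC))
E
```

```text
(no output)
```

View pics/tA.png

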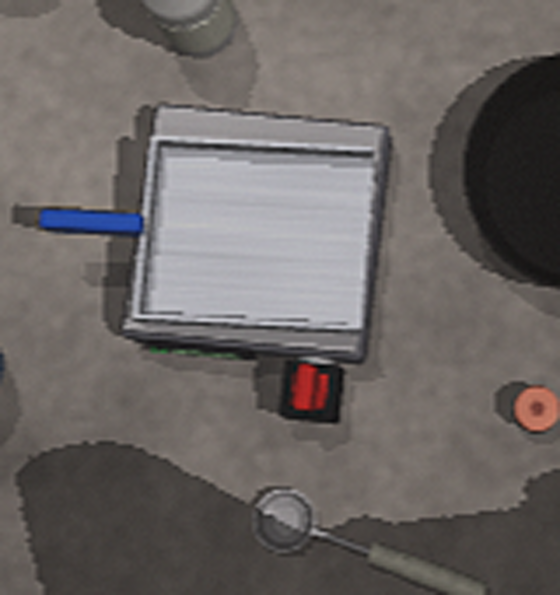

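View pics/tB.png

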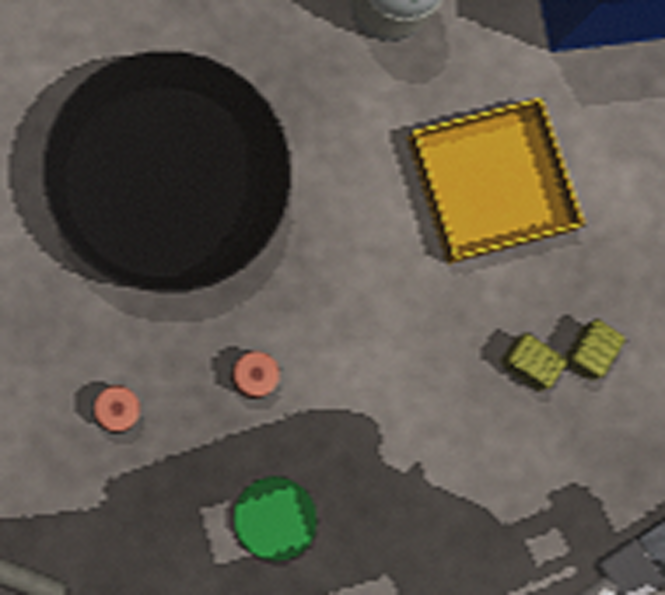

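View pics/sA.png

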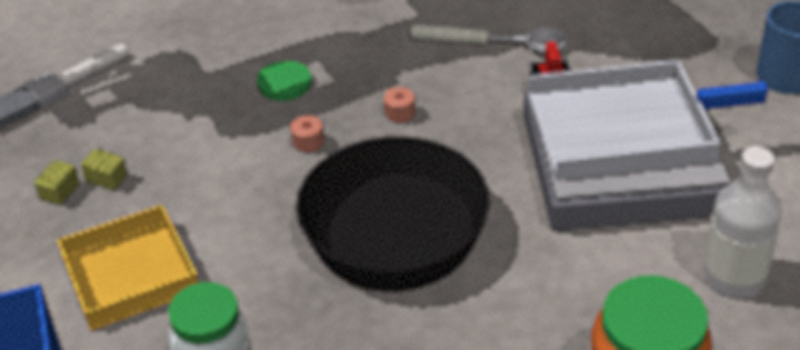

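Readings from the crops:
- Plug: red plate at topA (311,388).
- Licks: topB (117,408) and (257,373).
- Hay: topB (537,361) and (598,348).
- Bowl and tin: centres at topB (167,171) and (498,179).
- Pan: handle along topA (40,218)–(142,224).

Four pieces are visible. Next I'll triangulate from both views.

```bash
cat > h.py <<'E'
from bench import robot, imaging
import numpy as np, cv2
def ray(p,uv):
    d=p["R"].T@np.linalg.inv(p["camera_matrix"])@np.array([uv[0],uv[1],1.]); return -p["R"].T@p["t"], d
def plane(p,uv,z):
    c,d=ray(p,uv); return c+d*(z-c[2])/d[2]
def tri(ps,uvs):
    A=np.zeros((3,3));b=np.zeros(3);L=[]
    for p,uv in zip(ps,uvs):
        c,d=ray(p,uv); d=d/np.linalg.norm(d); M=np.eye(3)-np.outer(d,d); A+=M;b+=M@c;L.append((c,M))
    X=np.linalg.solve(A,b); return X,max(np.linalg.norm(M@(X-c)) for c,M in L)
def proj(p,X):
    q=p["camera_matrix"]@(p["R"]@np.asarray(X)+p["t"]); return q[:2]/q[2]
def snap(name,f):
    p=imaging.camera_params(name); im=imaging.snapshot(name); cv2.imwrite(f"pics/{f}.png",im[:,:,::-1]); return im,p
E
python3 - <<'E'
from h import *
T=imaging.camera_params("top");S=imaging.camera_params("scene")
A=lambda u,v:(180+u/3.5,140+v/3.5); B=lambda u,v:(300+u/3.5,140+v/3.5); C=lambda u,v:(120+u/2.5,150+v/2.5)
for n,t,s in [("lickL",B(117,408),C(399,97)),("lickR",B(257,373),C(307,125)),("hayA",B(537,358),C(105,160)),("hayB",B(600,340),C(60,173)),
 ("bowlrim",B(167,171),C(393,202)),("tinrim",B(498,179),C(128,256)),("plug",A(311,385),C(553,48)),
 ("handleTip",A(42,220),C(766,92)),("panBackR+x",A(152,142),C(718,143)),("panBack-x",A(138,325),C(680,66)),("spout+x",A(378,155),C(560,172)),("spout-x",A(362,328),C(528,82)),("plat",A(390,126),C(550,222))]:
    X,e=tri([T,S],[t,s]); print(n,X.round(4),"err",round(e,4))
for n,uv,z in [("platc",A(257,230),.052),("c1",A(152,104),.052),("c2",A(390,126),.052),("c3",A(362,360),.052),("c4",A(125,330),.052),("pan1",A(152,142),.078),("pan2",A(138,325),.078),("pan3",A(383,152),.078),("pan4",A(365,330),.078),("handle tip",A(42,220),.09),("handle root",A(142,224),.09)]: print(n,plane(T,uv,z).round(4))
E
```

```text
lickL [0.4107 0.0011 0.0271] err 0.0028
lickR [ 0.4365 -0.114   0.029 ] err 0.0034
hayA [ 0.443  -0.3438  0.0318] err 0.0038
hayB [ 0.4563 -0.3938  0.0357] err 0.0055
bowlrim [ 0.6047 -0.0456  0.0455] err 0.0029
tinrim [ 0.5956 -0.326   0.0267] err 0.0035
plug [0.4298 0.1825 0.0795] err 0.0055
handleTip [0.567  0.3963 0.0773] err 0.0025
panBackR+x [0.631  0.3109 0.0733] err 0.003
panBack-x [0.4827 0.3233 0.0647] err 0.0058
spout+x [0.6197 0.1311 0.0612] err 0.0068
spout-x [0.4745 0.141  0.0712] err 0.0035
plat [0.6533 0.1175 0.0222] err 0.0008
platc [0.5591 0.2249 0.052 ]
c1 [0.6685 0.3136 0.052 ]
c2 [0.645  0.1149 0.052 ]
c3 [0.4502 0.1393 0.052 ]
c4 [0.479 0.331 0.052]
pan1 [0.6288 0.3068 0.078 ]
pan2 [0.4792 0.3143 0.078 ]
pan3 [0.6161 0.1191 0.078 ]
pan4 [0.4711 0.1346 0.078 ]
handle tip [0.5635 0.3899 0.09  ]
handle root [0.5584 0.3103 0.09  ]
```

The heights fit: lick tops are at about 28 mm, hay tops at about 30 mm, the bowl rim at 46 mm and the plug top at about 80 mm. The scale yaw is about −7° and the pan yaw about −93.5°. I'll move over the plug and look with the wrist camera.

```bash
python3 -m pendant '[[1.2,3.5,1,0,0,-1.35,1],[1.2,3.5,1,0,0,-1.35,1],[1.2,3.5,1,0,0,-1.35,1],[1.2,3.5,1,0,0,-1.35,1],[1.2,3.5,1,0,0,-1.35,1],[1.2,3.5,1,0,0,-1.35,1],[1.2,3.5,0,0,0,-1.35,1],[1.2,3.5,0,0,0,-1.35,1]]'
python3 -m pendant '[[1.2,3.5,0,0,0,-1.35,1],[1.2,3.5,0,0,0,-1.35,1],[1.2,3.5,0,0,0,-1.35,1],[1.2,3.5,0,0,0,-1.35,1],[1.2,3.5,0,0,0,-1.35,1],[1.2,3.5,0,0,0,-1.35,1],[1.2,3.5,0,0,0,-1.35,1],[1.2,3.5,0,0,0,-1.35,1]]'
python3 -m pendant '[[1.2,3.5,0,0,0,-1.35,1],[1.2,3.5,0,0,0,-1.35,1],[1.2,3.5,0,0,0,-1.35,1],[1.2,2.5,0,0,0,-1.35,1],[0,0,0,0,0,0,1],[0,0,0,0,0,0,1]]'
python3 - <<'E'
from h import *
im,p=snap("wrist","w1"); print({k:np.round(v,3).tolist() for k,v in p.items()}); print(proj(p,[.43,.1825,.082]))
snap("top","t1")
E
```

```text
time: 0.9
tool_pos: [0.2862, -0.2347, 0.252]
ee_rot: [3.141, -0.0, 0.163]
wrist_force: [0.7, -0.0, 0.1]
width: 0.0941
finger_force: 0.0
time: 1.7
tool_pos: [0.382, 0.0455, 0.2516]
ee_rot: [3.141, 0.0, -0.025]
wrist_force: [0.8, 0.3, -0.8]
width: 0.0939
finger_force: 0.0
time: 2.3
tool_pos: [0.4296, 0.1738, 0.2512]
ee_rot: [3.14, 0.002, -0.117]
wrist_force: [-0.2, -0.6, 0.7]
width: 0.0939
finger_force: 0.0
{'camera_matrix': [[313.027, 0.0, 323.459], [0.0, 313.027, 199.617], [0.0, 0.0, 1.0]], 'R': [[-0.117, -0.993, 0.002], [-0.96, 0.114, 0.255], [-0.254, 0.028, -0.967]], 't': [0.223, 0.351, 0.553]}
[315.8469522 182.6758792]
```

View pics/w1.png

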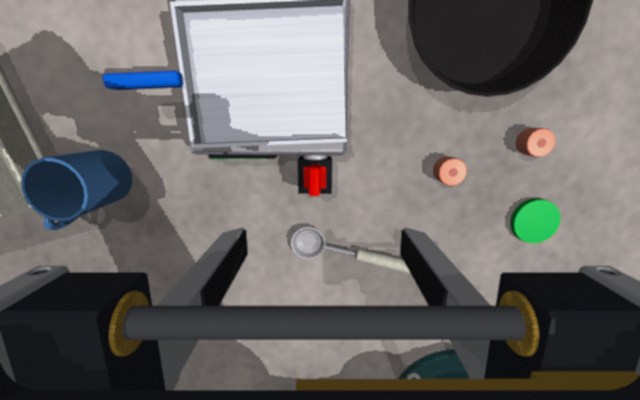

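The wrist view shows the plug plate at about (314,178), upright in the image, so the fingers are already aligned with it. I'll take its exact position by colour.

```bash
python3 - <<'E'
from h import *
w=cv2.imread("pics/w1.png").astype(int); t=cv2.imread("pics/t1.png").astype(int)
c=w[150:200,295:335]
red=(c[...,2]>120)&(c[...,1]<60)
for r in range(0,50,2): print(r+150,''.join(f"{c[r,k,2]//16:x}" if (c[r,k,1]<90 and c[r,k,2]>60) else '.' for k in range(40)))
p=imaging.camera_params("wrist")
b=(w[...,0]>150)&(w[...,2]<60)&(w[...,1]<120); ys,xs=np.nonzero(b[:130,90:200]); print("handle px",xs.min()+90,xs.max()+90,ys.min(),ys.max())
for n,uv,z in [("lickR",(452,171),.014),("lickL",(539,142),.014)]: print(plane(p,uv,.028))
E
```

```text
150 ........................................
152 ........................................
154 5555554445555..................5555.....
156 5544.....4......................4..45...
158 554......45...................5.....4...
160 54................3.344443..............
162 .53.....................................
164 .54.............34444444................
166 .54......4555445666666665667775.........
168 .54.....5898888aabbbbbba9acddda5........
170 .54.....589888acddddddddbbbcdca6....4...
172 .54.....589888acddddddddcbbccca6....4...
174 554.....589888acddddddddbbbbcc95....4...
176 554.....589888acddddddddcbbccc95....4...
178 .54.....478888acddddddedcbbccb95....4...
180 .54.....368888acddddddedbbbccb95....4...
182 .54......68888acdddddeedbbbccb95....4...
184 ..4......688889cdddddeedcbbccb95....4...
186 ...4.....68888acdddddeedcbbccb95....4...
188 ...5......55569cdddddeedb877775.....4...
190 ...5.........69cdddddeedb6..........5...
192 ...5.........69cddddeeedb6..........5...
194 ..............9bdddddeeda...............
196 ........................................
198 ........................................
handle px 103 179 71 86
[0.41335419 0.00054549 0.028     ]
[ 0.43838721 -0.11365654  0.028     ]
```

```bash
python3 - <<'E'
from h import *
p=imaging.camera_params("wrist"); T=imaging.camera_params("top")
ax=np.array([.993,-.117,0])
e=plane(p,(314.8,195.7),.0765); c=e+.018*ax; print("plate ctr",c, "top end px",proj(p,c+.018*ax),"face bottom",proj(p,c+.018*ax-[0,0,.03]))
print("flange check", [proj(p,c+s*.014*ax-[0,0,.0305]) for s in(1,-1)])
print("top px",proj(T,c))
t=cv2.imread("pics/t1.png").astype(int); r=(t[...,2]>140)&(t[...,1]<70); ys,xs=np.nonzero(r[230:270,250:290]); print("top red",xs.min()+250,xs.max()+250,ys.min()+230,ys.max()+230)
X,er=tri([p,T],[(314.8,181),(xs.mean()+250,ys.mean()+230)]);print(X,er)
for z,a,b in[(.09,103,179.5)]: print(plane(p,(103,79),.09),plane(p,(179.5,79),.09))
print(robot.get_obs()["tool_pos"])
E
```

```text
plate ctr [0.43115031 0.18326534 0.0765    ] top end px [314.51808998 166.19271668] face bottom [315.14420436 162.65333169]
flange check [array([315.18191427, 165.7116255 ]), array([315.37431678, 187.06851219])]
top px [266.73967222 249.1791948 ]
top red 264 265 253 256
[0.42149427 0.19006365 0.0339157 ] 0.005013246068196393
[0.57043682 0.39219058 0.09      ] [0.56074329 0.31140665 0.09      ]
[0.42968615 0.17295576 0.25178806]
```

Plate centre is (0.431, 0.183) with its top at 0.0765. Both agree with the triangulation and with the flange rows I predicted. I'll descend with the tips just above the flange, then grip.

```bash
python3 -m pendant '[[0.1,1.0,-3,0,0,0,0.7],[0,0,-3,0,0,0,0.7],[0,0,-3,0,0,0,0.7],[0,0,-3,0,0,0,0.7],[0,0,-3,0,0,0,0.7],[0,0,-2,0,0,0,0.7],[0,0,-1.2,0,0,0,0.7],[0,0,-1,0,0,0,0.7]]'
python3 -m pendant '[[0,0,0,0,0,0,0.5],[0,0,0,0,0,0,0.2],[0,0,0,0,0,0,0],[0,0,0,0,0,0,0],[0,0,0,0,0,0,0],[0,0,0,0,0,0,0],[0,0,0,0,0,0,0],[0,0,0,0,0,0,0]]'
```

```text
time: 3.2
tool_pos: [0.4311, 0.183, 0.0596]
ee_rot: [3.142, -0.0, -0.12]
wrist_force: [-0.3, -0.5, 0.4]
width: 0.0658
finger_force: 0.0
time: 4.0
tool_pos: [0.4311, 0.184, 0.06]
ee_rot: [-3.141, -0.0, -0.118]
wrist_force: [0.8, 0.1, 0.9]
width: 0.0127
finger_force: 30.0
```

Gripped at 30 N. Pulling straight up.

```bash
python3 -m pendant '[[0,0,0.5,0,0,0,0],[0,0,0.5,0,0,0,0],[0,0,0.5,0,0,0,0],[0,0,0.5,0,0,0,0]]'
python3 -m pendant '[[0,0,1,0,0,0,0],[0,0,1,0,0,0,0],[0,0,1,0,0,0,0],[0,0,2,0,0,0,0],[0,0,3,0,0,0,0],[0,0,3,0,0,0,0],[0,0,1,0,0,0,0]]'
python3 -c "
from h import *
snap('wrist','w2')"
```

```text
time: 4.4
tool_pos: [0.4307, 0.1837, 0.0801]
ee_rot: [3.141, 0.001, -0.118]
wrist_force: [0.1, -0.0, -1.7]
width: 0.0132
finger_force: 30.0
time: 5.1
tool_pos: [0.4329, 0.1844, 0.2048]
ee_rot: [-3.139, -0.007, -0.118]
wrist_force: [-0.4, 0.0, -0.4]
width: 0.0134
finger_force: 30.0
```

View pics/w2.png

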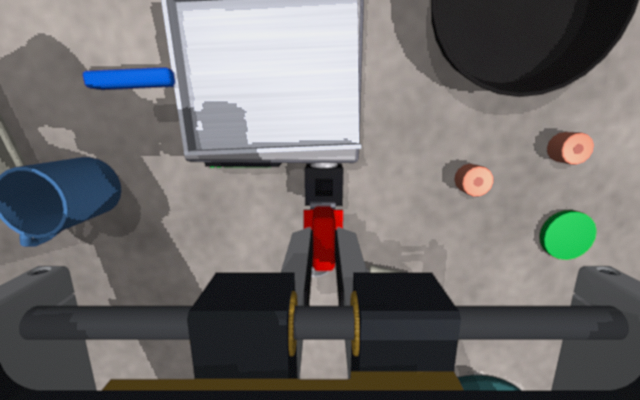

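The plug is out and hanging straight in the fingers at (322,235), and the socket at (323,185) is empty. Now to the tin.

```bash
python3 -m pendant '[[1,-3.2,0,0,0,0,0],[1,-3.2,0,0,0,0,0],[1,-3.2,0,0,0,0,0],[1,-3.2,0,0,0,0,0],[1,-3.2,0,0,0,0,0],[1,-3.2,0,0,0,0,0],[1,-3.2,0,0,0,0,0],[1,-3.2,0,0,0,0,0]]'
python3 -m pendant '[[1,-3.2,0,0,0,0,0],[1,-3.2,0,0,0,0,0],[1,-3.2,0,0,0,0,0],[1,-3.2,0,0,0,0,0],[1,-3.2,0,0,0,0,0],[1,-3.2,0,0,0,0,0],[1,-3.2,0,0,0,0,0],[0,0,0,0,0,0,0]]'
python3 -c "
from h import *
im,p=snap('wrist','w3'); print(robot.get_obs()['tool_pos'], proj(p,[.5956,-.326,.028]))
y=(im[...,0]>150)&(im[...,1]>100)&(im[...,2]<70);import cv2
n,l,s,c=cv2.connectedComponentsWithStats(y.astype('uint8'));i=1+s[1:,4].argmax();print(s[i],c[i],plane(p,c[i],.015))"
```

```text
time: 5.95
tool_pos: [0.5106, -0.0734, 0.1984]
ee_rot: [-3.141, 0.002, -0.119]
wrist_force: [0.2, 1.2, 0.5]
width: 0.0131
finger_force: 30.0
time: 6.75
tool_pos: [0.5804, -0.2997, 0.1964]
ee_rot: [-3.141, 0.004, -0.123]
wrist_force: [-0.8, -0.5, -1.0]
width: 0.0132
finger_force: 30.0
[ 0.58028919 -0.29744856  0.19695417] [344.30431501 166.50246557]
[ 282   98  125  117 8633] [344.41051778 157.15046913] [ 0.60464113 -0.32793072  0.015     ]
```

```bash
python3 -m pendant '[[1.7,-2.8,0,0,0,0,0],[0,0,-3,0,0,0,0],[0,0,-3,0,0,0,0],[0,0,-3,0,0,0,0],[0,0,-2,0,0,0,0],[0,0,-1.5,0,0,0,0],[0,0,-0.8,0,0,0,0],[0,0,-0.3,0,0,0,0]]'
python3 -m pendant '[[0,0,-0.2,0,0,0,0],[0,0,0,0,0,0,0]]'
```

```text
time: 7.6
tool_pos: [0.5978, -0.3234, 0.0633]
ee_rot: [-3.141, 0.001, -0.118]
wrist_force: [0.0, -0.4, -0.4]
width: 0.013
finger_force: 30.0
time: 7.8
tool_pos: [0.5986, -0.3244, 0.0631]
ee_rot: [3.141, -0.002, -0.118]
wrist_force: [-0.4, -0.9, 0.2]
width: 0.0128
finger_force: 30.0
```

```bash
python3 -m pendant '[[0,0,-0.3,0,0,0,0],[0,0,-0.2,0,0,0,0],[0,0,0,0,0,0,0]]'; python3 -m pendant '[[0,0,-0.2,0,0,0,0],[0,0,0,0,0,0,0]]'
```

```text
time: 8.1
tool_pos: [0.5979, -0.3241, 0.0567]
ee_rot: [-3.142, 0.0, -0.119]
wrist_force: [0.3, -0.2, -1.9]
width: 0.0127
finger_force: 30.0
time: 8.3
tool_pos: [0.5982, -0.3243, 0.0551]
ee_rot: [3.141, -0.0, -0.118]
wrist_force: [0.1, 1.3, 0.6]
width: 0.0126
finger_force: 30.0
```

```bash
python3 -m pendant '[[0,0,0,0,0,0,0.1],[0,0,0,0,0,0,0.25],[0,0,0,0,0,0,0.35],[0,0,1,0,0,0,0.35],[0,0,2,0,0,0,0.35],[0,0,4,0,0,0,0.35],[0,0,4,0,0,0,0.5],[0,0,4,0,0,0,1]]'
python3 -m pendant '[[-4,-1,0,0,0,0,1],[-4,-1,0,0,0,0,1],[-4,-1,0,0,0,0,1],[-4,-1,0,0,0,0,1],[-3,-1,0,0,0,0,1],[0,0,0,0,0,0,1],[0,0,0,0,0,0,1]]'
python3 -c "
from h import *
im,p=snap('wrist','w4')"
```

```text
time: 9.1
tool_pos: [0.5979, -0.3241, 0.2073]
ee_rot: [3.141, -0.001, -0.118]
wrist_force: [0.4, -0.7, -0.4]
width: 0.0455
finger_force: 0.0
time: 9.8
tool_pos: [0.4081, -0.3744, 0.206]
ee_rot: [3.141, -0.002, -0.12]
wrist_force: [0.6, 0.2, -0.1]
width: 0.0936
finger_force: 0.0
```

View pics/w4.png

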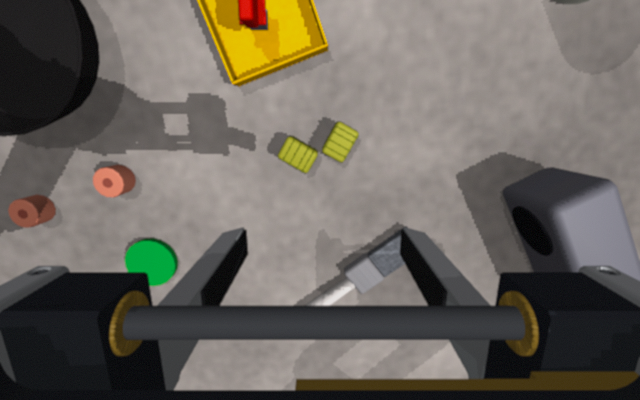

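The plug stands in the tin at (252,12). The hay cubes are at (297,154) and (340,142). I'll fit rectangles to them.

```bash
cat >> h.py <<'E'
def hayfind(im,p,roi=None,z=.03):
    h=cv2.cvtColor(im,cv2.COLOR_RGB2HSV); m=cv2.inRange(h,(22,90,50),(38,255,255))
    m=cv2.morphologyEx(m,cv2.MORPH_CLOSE,np.ones((3,3)))
    n,l,s,c=cv2.connectedComponentsWithStats(m)
    for i in range(1,n):
        if 150<s[i,4]<4000:
            P=np.argwhere(l==i)[:,::-1].astype(float)
            W=np.array([plane(p,q,z)[:2] for q in P],np.float32)
            (cx,cy),(a,b),ang=cv2.minAreaRect(W*1000)
            print("px",c[i].round(),"area",s[i,4],"ctr",round(cx),round(cy),"size",round(a),round(b),"ang of first side",round(ang,1))
E
python3 - <<'E'
from h import *
p=imaging.camera_params("wrist"); im=cv2.imread("pics/w4.png")[:,:,::-1].copy()
hayfind(im,p); print(robot.get_obs()["tool_pos"])
c=cv2.resize(im[110:185,255:375,::-1],None,fx=5,fy=5,interpolation=cv2.INTER_NEAREST); cv2.imwrite("pics/w4c.png",c)
E
```

```text
px [340. 142.] area 904 ctr 453 -398 size 30 41 ang of first side 54.3
px [297. 154.] area 908 ctr 445 -348 size 41 31 ang of first side 53.0
px [131. 304.] area 168 ctr 274 -97 size 23 48 ang of first side 24.9
px [541. 380.] area 165 ctr 82 -655 size 35 30 ang of first side 83.2
px [582. 381.] area 412 ctr 76 -709 size 77 30 ang of first side 83.2
px [456. 385.] area 201 ctr 90 -525 size 63 14 ang of first side 83.2
[ 0.4086882  -0.37412137  0.20564991]
```

View pics/w4c.png

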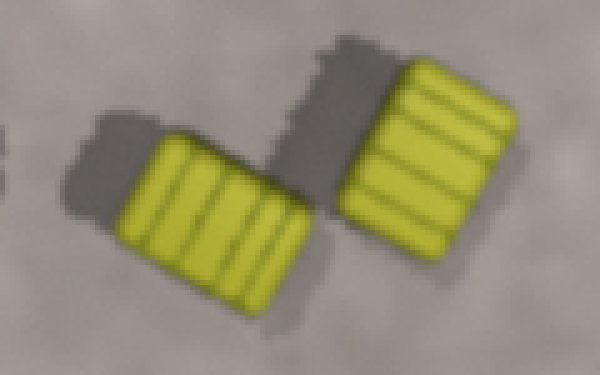

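The rectangle sizes match at 41 x 30 mm. Hay B is at (0.453,−0.398), so its grasp yaw is −35.7°. Hay A is at (0.445,−0.348), so its grasp yaw is +53°. I'll grasp hay B first.

```bash
python3 -m pendant '[[1.2,-0.6,-2,0,0,-7.2,0.6],[1.2,-0.6,-2,0,0,-7.2,0.6],[1.2,-0.6,-2,0,0,-7.2,0.6],[0.85,-0.6,-2,0,0,-7.3,0.6],[0,0,-2.5,0,0,0,0.6],[0,0,-2.5,0,0,0,0.6],[0,0,-2,0,0,0,0.6],[0,0,-2,0,0,0,0.6]]'
python3 -m pendant '[[0,0,-1,0,0,0,0.6],[0,0,-1,0,0,0,0.6],[0,0,0,0,0,0,0.4],[0,0,0,0,0,0,0.2],[0,0,0,0,0,0,0],[0,0,0,0,0,0,0],[0,0,0,0,0,0,0],[0,0,0,0,0,0,0]]'
```

```text
time: 10.65
tool_pos: [0.4541, -0.3971, 0.0334]
ee_rot: [-3.141, 0.001, -0.621]
wrist_force: [0.1, 0.8, -0.4]
width: 0.0565
finger_force: 0.0
time: 11.45
tool_pos: [0.4535, -0.399, 0.0167]
ee_rot: [3.141, -0.003, -0.623]
wrist_force: [0.3, 0.1, 6.0]
width: 0.0121
finger_force: 2.8
```

Width is 12 mm, so something is off. Taking a look.

```bash
python3 -m pendant '[[0,0,0,0,0,0,0]]'; python3 - <<'E'
from h import *
im,p=snap('wrist','w5'); t,T=snap('top','t5')
c=t[200:300,400:520,::-1]; s,S=snap('scene','s5'); d=s[180:260,100:220,::-1]
a=cv2.resize(c,(480,400)); b=cv2.resize(d,(480,320)); w=cv2.resize(im[:,:,::-1],(320,200))
o=np.zeros((400,800,3),np.uint8); o[:,:400]=a[:,:400]; o[:200,400:720]=w;o[200:,400:]=cv2.resize(d,(400,200)); cv2.imwrite("pics/m5.png",o)
hayfind(im,p);print(robot.get_obs())
E
```

```text
time: 11.55
tool_pos: [0.4535, -0.3991, 0.0167]
ee_rot: [3.141, -0.003, -0.623]
wrist_force: [0.4, 0.3, 5.2]
width: 0.0039
finger_force: 2.8
px [324. 223.] area 1610 ctr 456 -400 size 29 46 ang of first side 54.3
px [267. 265.] area 592 ctr 462 -361 size 32 9 ang of first side 54.3
px [392. 381.] area 609 ctr 340 -379 size 53 14 ang of first side 54.3
{'time': 11.7, 'joint_positions': array([-8.15610166e-01,  2.97399257e-01,  1.47973844e+00, -7.64498258e-05,
        1.36100612e+00,  1.37811907e+00]), 'qvel': array([ 0.0010367 ,  0.00045887, -0.00142123,  0.00128947,  0.00232205,
        0.00238775]), 'joint_torque': array([-9.84596042e-02, -3.72262645e+01, -2.54088610e+01, -2.26521230e-02,
       -1.10800057e-01, -3.28623614e-06]), 'tool_pos': array([ 0.45340386, -0.39912583,  0.01669388]), 'ee_rot': array([ 3.1408588 , -0.00337069, -0.62291588]), 'wrist_force': array([0.56678143, 0.35589355, 5.08539333]), 'wrist_torque': array([ 0.11779695, -0.00725132, -0.00903968]), 'finger_force': 2.8222024711431004, 'width': 0.00023698236325165383}
```

View pics/m5.png

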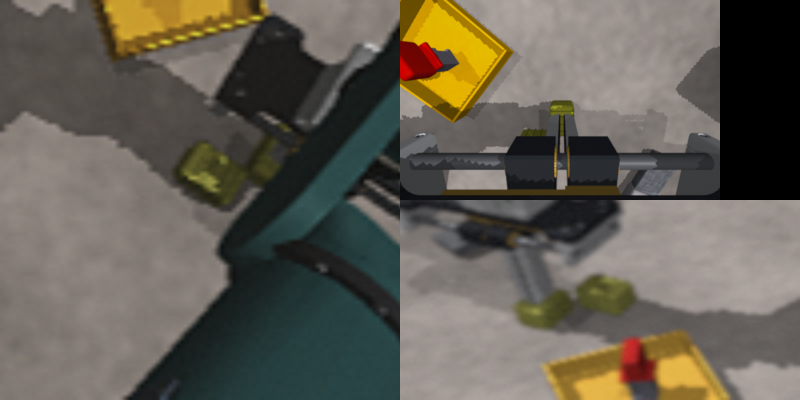

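```bash
python3 - <<'E'
from h import *
p=imaging.camera_params("wrist"); im=cv2.imread("pics/w5.png"); h=cv2.cvtColor(im,cv2.COLOR_BGR2HSV)
for r in range(190,290,3): print(r,''.join((f"{h[r,c,2]//16:x}" if (20<h[r,c,0]<40 and h[r,c,1]>80) else ('#' if h[r,c,2]<60 else '.')) for c in range(250,360,2)))
R=lambda a,b,z: proj(p,np.array([.4534,-.3991,z])+a*np.array([.812,-.583,0])+b*np.array([.583,.812,0])).round()
print("hay corners if centred:",[R(a,b,z) for a in(.021,-.021) for b in(.015,-.015) for z in(0,.03)]); print("tip",R(0,0,.006), "fing at .03",R(0,0,.03))
E
```

```text
190 .......................................................
193 .......................................................
196 .......................................................
199 .......................................................
202 ............................4444444444444444445........
205 ...........................444444444444444444445.......
208 ..........................4444444444444444444445.......
211 ..........................46777777777755665555555......
214 .........................578999987688666666666655......
217 .........................577789766666666666666665......
220 .........................456666666666666666666654......
223 .........................455555555555555555555565......
226 .........................5666767666666666666667a6......
229 .........................46666.....56664....55555......
232 ..................................#3455#...............
235 ..................................#3554#...............
238 ..................................#3554#...............
241 ..................................#3554##..............
244 ................
[... 472 characters left out ...]
3333333323333............##35541#..............
271 333333433333333233333............##35541#..............
274 ###############################..##....##..############
277 ###############################..##....##..############
280 ###############################..##....##..############
283 ###############################..##....###.############
286 ###############################..##....###.############
289 ###############################..##.....##.############
hay corners if centred: [array([302., 197.]), array([299., 209.]), array([345., 197.]), array([349., 209.]), array([303., 253.]), array([300., 273.]), array([344., 253.]), array([347., 273.])]
tip [324. 228.] fing at .03 [324. 242.]
```

```bash
python3 -m pendant '[[0,0,0,0,0,0,0.2],[0,0,1,0,0,0,0.4],[0,0,3,0,0,0,0.6],[0,0,4,0,0,0,0.8],[0,0,4,0,0,0,1],[-1,0,4,0,0,0,1],[-1,0,3,0,0,0,1],[0,0,0,0,0,0,1]]'; python3 - <<'E'
from h import *
im,p=snap('wrist','w6'); hayfind(im,p)
o=cv2.resize(im[90:250,230:430,::-1],None,fx=2.5,fy=2.5,interpolation=cv2.INTER_CUBIC); cv2.imwrite("pics/w6c.png",o)
E
```

```text
time: 12.5
tool_pos: [0.4334, -0.4001, 0.2117]
ee_rot: [3.139, -0.011, -0.624]
wrist_force: [0.9, -0.4, 0.0]
width: 0.0608
finger_force: 0.0
px [298. 184.] area 1707 ctr 449 -374 size 46 97 ang of first side 10.2
px [512. 381.] area 937 ctr 35 -454 size 167 31 ang of first side 54.1
px [257. 384.] area 304 ctr 248 -144 size 106 14 ang of first side 54.1
px [337. 385.] area 236 ctr 179 -240 size 74 14 ang of first side 54.1
px [387. 385.] area 231 ctr 131 -306 size 87 14 ang of first side 54.1
```

View pics/w6c.png

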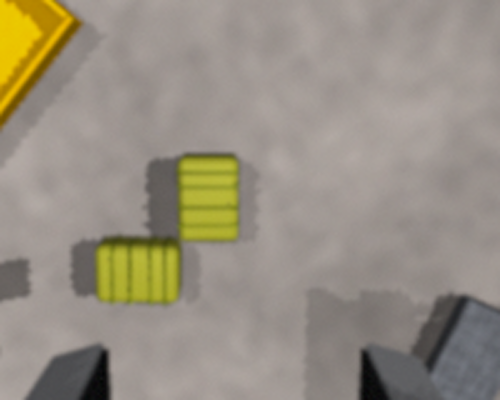

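Both cubes lie flat and now almost touch, at crop (209,198) and (139,270). Measuring where they are.

```bash
cat >> h.py <<'E'
def quad(p,pts,z=.03):
    W=np.array([plane(p,q,z)[:2] for q in pts])*1000
    e=W[1]-W[0]; print("ctr",W.mean(0).round(1),"sides",[round(np.linalg.norm(W[i]-W[i-1])) for i in range(4)],"ang01",round(np.degrees(np.arctan2(e[1],e[0])),1))
E
python3 - <<'E'
from h import *
p=imaging.camera_params("wrist"); f=lambda u,v:(230+u/2.5,90+v/2.5)
quad(p,[f(180,157),f(180,241),f(238,241),f(238,157)])
quad(p,[f(97,240),f(97,302),f(180,302),f(180,240)])
# first view rechecked
o=robot.get_obs(); print(o["tool_pos"],o["width"])
# tool-frame check: where TCP projects
from scipy.spatial.transform import Rotation as R
M=R.from_euler('xyz',o["ee_rot"]).as_matrix(); print(M.round(2)); 
for z in(0,.011): print(proj(p,o["tool_pos"]+M@[0,0,z]))
E
```

```text
ctr [ 451.7 -398. ] sides [27, 41, 28, 41] ang01 143.3
ctr [ 443.3 -349.1] sides [40, 31, 41, 31] ang01 141.8
[ 0.43306438 -0.39916899  0.20824798] 0.06518218669252086
[[ 0.81 -0.58  0.  ]
 [-0.58 -0.81 -0.  ]
 [ 0.01  0.   -1.  ]]
[323.7650033  233.89593071]
[323.75479231 228.17230361]
```

```bash
python3 - <<'E'
from h import *
from scipy.spatial.transform import Rotation as R
o=robot.get_obs(); p=imaging.camera_params("wrist"); M=R.from_euler('xyz',o["ee_rot"]).as_matrix()
c=-p["R"].T@p["t"]; off=M.T@(c-o["tool_pos"]); Rc=p["R"]@M; print("cam in tool",off.round(4),"tip_extent",robot.tip_extent)
def cam(pos,rpy):
    m=R.from_euler('xyz',rpy).as_matrix(); Rw=Rc@m.T; return dict(camera_matrix=p["camera_matrix"],R=Rw,t=-Rw@(np.array(pos)+m@off))
p1=cam([.4297,.1730,.2518],[3.14,.002,-.117]); print("w1 t check",p1["t"].round(3),"was .223 .351 .553")
p4=cam([.4087,-.3741,.2056],[3.141,-.002,-.12])
p5=cam([.4535,-.3991,.0167],[3.141,-.003,-.623])
T=imaging.camera_params("top")
f=lambda u,v:(230+u/2.5,90+v/2.5); g=lambda u,v:(255+u/5,110+v/5)
B6=[f(180,157),f(180,241),f(238,241),f(238,157)]; B4=[g(415,60),g(338,200),g(437,262),g(518,115)]
for a,b in zip(B4,B6): X,e=tri([p4,p],[a,b]); print("B corner",X.round(4),round(e,4))
A6=[f(97,240),f(97,302),f(180,302),f(180,240)]; A4=[g(172,132),g(116,232),g(255,318),g(314,205)]
for a,b in zip(A4,A6): X,e=tri([p4,p],[a,b]); print("A corner",X.round(4),round(e,4))
B5=[(300,211),(347,211)]
for a,b in zip([B6[0],B6[3]],B5): X,e=tri([p,p5],[a,b]); print("B front top via w5",X.round(4),round(e,4))
E
```

```text
cam in tool [ 7.390e-02 -1.000e-04 -1.932e-01] tip_extent 0.011
w1 t check [0.222 0.351 0.553] was .223 .351 .553
B corner [ 0.4758 -0.3988  0.0289] 0.0002
B corner [ 0.4471 -0.3779  0.0493] 0.001
B corner [ 0.4297 -0.3986  0.0405] 0.0007
B corner [ 0.4603 -0.4211  0.0301] 0.0002
A corner [ 0.4664 -0.3402  0.022 ] 0.0005
A corner [ 0.4455 -0.327   0.0435] 0.0009
A corner [ 0.4182 -0.354   0.0211] 0.0011
A corner [ 0.4427 -0.3714  0.0116] 0.0012
B front top via w5 [ 0.4761 -0.3977  0.0228] 0.0005
B front top via w5 [ 0.4594 -0.4209  0.0232] 0.0002
```

The evidence is consistent: the fingers slid across the top of the hay. Their apparent half-spacing in the pictures also puts the tips about 13 mm behind the reported TCP, not 11 mm ahead. I'll check this by going down beside the cube in steps while watching the force.

```bash
python3 -m pendant '[[1.0,0,-3,0,0,0,0.62],[0.9,0.1,-3,0,0,0,0.62],[0,0,-3,0,0,0,0.62],[0,0,-3,0,0,0,0.62],[0,0,-3,0,0,0,0.62],[0,0,-2,0,0,0,0.62],[0,0,-1,0,0,0,0.62],[0,0,0,0,0,0,0.62]]'
python3 -m pendant '[[0,0,-1,0,0,0,0.62],[0,0,-0.5,0,0,0,0.62]]'; python3 -c "
from h import *
im,p=snap('wrist','w7'); hayfind(im,p); o=cv2.resize(im[:,:,::-1],(640,400)); g=cv2.cvtColor(im,cv2.COLOR_RGB2GRAY)
print(robot.get_obs()['wrist_force'])"
```

```text
time: 13.35
tool_pos: [0.4499, -0.3952, 0.0213]
ee_rot: [-3.14, 0.007, -0.623]
wrist_force: [-0.7, -0.3, 0.4]
width: 0.0582
finger_force: 0.0
time: 13.55
tool_pos: [0.4519, -0.3975, 0.0102]
ee_rot: [3.141, -0.001, -0.623]
wrist_force: [-1.1, -0.7, -0.1]
width: 0.0581
finger_force: 0.0
px [500. 380.] area 490 ctr 302 -438 size 43 14 ang of first side 54.3
px [548. 381.] area 257 ctr 284 -464 size 26 14 ang of first side 54.3
px [415. 384.] area 312 ctr 334 -389 size 45 8 ang of first side 56.8
px [236. 385.] area 196 ctr 405 -290 size 31 7 ang of first side 54.3
px [346. 385.] area 295 ctr 362 -348 size 49 7 ang of first side 54.3
[0.26485485 0.17790832 0.10969423]
```

View pics/w7.png

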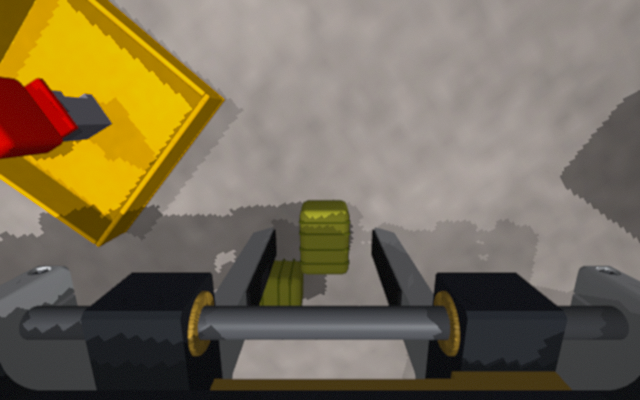

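The fingers straddle the cube with tips at row 229, and hay A at (282,285) clears the left finger. Going on down and watching the force.

```bash
python3 -m pendant '[[0,0,-0.5,0,0,0,0.62],[0,0,-0.5,0,0,0,0.62],[0,0,0,0,0,0,0.62]]'; python3 -m pendant '[[0,0,-0.4,0,0,0,0.62],[0,0,0,0,0,0,0.62]]'
```

```text
time: 13.9
tool_pos: [0.4512, -0.3968, -0.0008]
ee_rot: [-3.141, 0.001, -0.623]
wrist_force: [0.2, 0.0, -0.8]
width: 0.0584
finger_force: 0.0
time: 14.1
tool_pos: [0.4513, -0.3969, -0.0046]
ee_rot: [-3.142, 0.001, -0.623]
wrist_force: [0.5, -0.4, 0.3]
width: 0.0582
finger_force: 0.0
```

There is no contact with the TCP reading below zero, so the tips really are about 13 mm behind the reported TCP. Closing here.

```bash
python3 -m pendant '[[0,0,0,0,0,0,0.3],[0,0,0,0,0,0,0],[0,0,0,0,0,0,0],[0,0,0,0,0,0,0],[0,0,0,0,0,0,0],[0,0,0,0,0,0,0]]'; python3 -m pendant '[[0,0,2,0,0,0,0],[0,0,3,0,0,0,0],[0,0,4,0,0,0,0],[0,0,4,0,0,0,0],[0,0,0,0,0,0,0]]'
```

```text
time: 14.7
tool_pos: [0.4516, -0.3973, -0.0039]
ee_rot: [3.141, -0.0, -0.623]
wrist_force: [-1.3, 0.0, 0.9]
width: 0.0299
finger_force: 30.0
time: 15.2
tool_pos: [0.4545, -0.4001, 0.1339]
ee_rot: [3.139, -0.014, -0.623]
wrist_force: [0.6, -0.4, 0.4]
width: 0.0298
finger_force: 30.0
```

Hay B is held at 29.9 mm. Carrying it to the pan.

```bash
python3 -m pendant '[[0.36,3.6,0.5,0,0,1.8,0],[0.36,3.6,0.5,0,0,1.8,0],[0.36,3.6,0,0,0,1.8,0],[0.36,3.6,0,0,0,1.8,0],[0.36,3.6,0,0,0,1.8,0],[0.36,3.6,0,0,0,1.8,0],[0.36,3.6,0,0,0,1.8,0],[0.36,3.6,0,0,0,1.8,0]]'
python3 -m pendant '[[0.36,3.6,0,0,0,1.8,0],[0.36,3.6,0,0,0,1.8,0],[0.36,3.6,0,0,0,1.8,0],[0.36,3.6,0,0,0,1.8,0],[0.36,3.6,0,0,0,1.8,0],[0.36,3.6,0,0,0,1.8,0],[0.36,3.6,0,0,0,1.8,0],[0.36,3.6,0,0,0,1.8,0]]'
python3 -m pendant '[[0.36,3.6,0,0,0,1.8,0],[0.36,3.6,0,0,0,1.6,0],[0,0,0,0,0,0,0],[0,0,0,0,0,0,0]]'
python3 - <<'E'
from h import *
im,p=snap('wrist','w8'); 
b=(im[...,2]>150)&(im[...,0]<60)&(im[...,1]<130); ys,xs=np.nonzero(b); print("handle px",xs.min(),xs.max(),ys.min(),ys.max())
print(plane(p,(xs.min(),ys[xs<xs.min()+4].mean()),.09),plane(p,(xs.max(),ys[xs>xs.max()-4].mean()),.09))
E
```

```text
time: 16.0
tool_pos: [0.4798, -0.1075, 0.1349]
ee_rot: [3.142, 0.001, -0.37]
wrist_force: [-0.0, -1.0, -0.4]
width: 0.0295
finger_force: 30.0
time: 16.8
tool_pos: [0.5085, 0.1803, 0.1349]
ee_rot: [3.141, 0.001, -0.119]
wrist_force: [0.9, 0.1, -1.1]
width: 0.0296
finger_force: 30.0
time: 17.2
tool_pos: [0.5157, 0.251, 0.1347]
ee_rot: [3.14, 0.002, -0.06]
wrist_force: [0.7, -0.9, 0.0]
width: 0.0299
finger_force: 30.0Traceback (most recent call last):
  File "<stdin>", line 3, in <module>
    return umr_minimum(a, axis, None, out, keepdims, initial, where)
ValueError: zero-size array to reduction operation minimum which has no identity
```

```bash
python3 -m pendant '[[0.4,0.8,-2,0,0,0,0],[0,0,-2,0,0,0,0],[0,0,-2,0,0,0,0],[0,0,-1,0,0,0,0],[0,0,-0.5,0,0,0,0],[0,0,-0.4,0,0,0,0],[0,0,0,0,0,0,0]]'
```

```text
time: 17.95
tool_pos: [0.5206, 0.2586, 0.0572]
ee_rot: [-3.142, -0.001, -0.061]
wrist_force: [0.4, -0.2, -0.6]
width: 0.0296
finger_force: 30.0
```

Close enough to the floor; one more small step, release and rise, then go back for hay A. I'll check its position from the top camera on the way.

```bash
python3 -m pendant '[[0,0,-0.2,0,0,0,0],[0,0,0,0,0,0,0.4],[0,0,0,0,0,0,0.47],[0,0,0,0,0,0,0.47],[0,0,2,0,0,0,0.47],[0,0,3,0,0,0,0.47],[0,0,4,0,0,0,0.47],[0,0,1,0,0,0,0.6]]'
python3 -m pendant '[[-0.5,-3.6,0,0,0,3.5,0.6],[-0.5,-3.6,0,0,0,3.5,0.6],[-0.5,-3.6,0,0,0,3.5,0.6],[-0.5,-3.6,0,0,0,3.5,0.6],[-0.5,-3.6,0,0,0,3.5,0.6],[-0.5,-3.6,0,0,0,3.5,0.6],[-0.5,-3.6,0,0,0,3.5,0.6],[-0.5,-3.6,0,0,0,3.5,0.6]]'
python3 -m pendant '[[-0.5,-3.6,0,0,0,3.5,0.6],[-0.5,-3.6,0,0,0,3.5,0.6],[-0.5,-3.6,0,0,0,3.5,0.6],[-0.5,-3.6,0,0,0,3.5,0.6],[-0.5,-3.6,0,0,0,3.5,0.6],[-0.5,-3.6,0,0,0,3.5,0.6],[-0.5,-3.6,0,0,0,3.5,0.6],[-0.5,-3.6,0,0,0,3.5,0.6]]'
python3 - <<'E'
from h import *
im,p=snap('wrist','w9'); hayfind(im,p); t,T=snap('top','t9'); hayfind(t,T)
E
```

```text
time: 18.75
tool_pos: [0.5228, 0.2599, 0.1607]
ee_rot: [-3.138, -0.009, -0.061]
wrist_force: [0.2, -0.0, -0.4]
width: 0.0492
finger_force: 0.0
time: 19.55
tool_pos: [0.4796, -0.0304, 0.1542]
ee_rot: [-3.141, 0.001, 0.431]
wrist_force: [0.8, 0.2, 0.7]
width: 0.0569
finger_force: 0.0
time: 20.35
tool_pos: [0.4397, -0.3184, 0.1541]
ee_rot: [-3.141, -0.0, 0.919]
wrist_force: [0.3, -0.9, 0.3]
width: 0.0567
finger_force: 0.0
px [341. 207.] area 1125 ctr 444 -344 size 46 30 ang of first side 50.9
px [541. 380.] area 209 ctr 507 -672 size 24 35 ang of first side 49.6
px [458. 384.] area 205 ctr 423 -614 size 17 45 ang of first side 52.6
px [294. 385.] area 253 ctr 261 -493 size 12 80 ang of first side 52.6
px [445. 188.] area 259 ctr 595 -326 size 86 69 ang of first side 13.3
px [428. 200.] area 168 ctr 581 -278 size 119 36 ang of first side 29.5
px [240. 217.] area 173 ctr 529 266 size 45 32 ang of first side 0.7
```

```bash
python3 -m pendant '[[0.4,-2.9,-2,0,0,-0.8,0.62],[0,0,-3,0,0,0,0.62],[0,0,-3,0,0,0,0.62],[0,0,-3,0,0,0,0.62],[0,0,-2,0,0,0,0.62],[0,0,-1.5,0,0,0,0.62],[0,0,-1,0,0,0,0.62],[0,0,-0.5,0,0,0,0.62]]'
python3 -m pendant '[[0,0,0,0,0,0,0.3],[0,0,0,0,0,0,0],[0,0,0,0,0,0,0],[0,0,0,0,0,0,0],[0,0,0,0,0,0,0],[0,0,0,0,0,0,0]]'
```

```text
time: 21.25
tool_pos: [0.4443, -0.3455, -0.0058]
ee_rot: [-3.141, -0.0, 0.903]
wrist_force: [0.3, -0.5, 0.7]
width: 0.0582
finger_force: 0.0
time: 21.85
tool_pos: [0.4448, -0.3466, -0.0041]
ee_rot: [3.14, 0.0, 0.903]
wrist_force: [-1.3, 0.2, 3.7]
width: 0.0298
finger_force: 30.0
```

```bash
python3 -m pendant '[[0,0,2,0,0,0,0],[0,0,4,0,0,0,0],[0,0,4,0,0,0,0],[0.5,1.5,4,0,0,0,0],[0.76,3.6,0.5,0,0,-3.3,0],[0.76,3.6,0,0,0,-3.3,0],[0.76,3.6,0,0,0,-3.3,0],[0.76,3.6,0,0,0,-3.3,0]]'
python3 -m pendant '[[0.76,3.6,0,0,0,-3.3,0],[0.76,3.6,0,0,0,-3.3,0],[0.76,3.6,0,0,0,-3.3,0],[0.76,3.6,0,0,0,-3.3,0],[0.76,3.6,0,0,0,-3.3,0],[0.76,3.6,0,0,0,-3.3,0],[0.76,3.6,0,0,0,-3.3,0],[0.76,3.6,0,0,0,-3.3,0]]'
python3 -m pendant '[[0.76,3.6,0,0,0,-3.3,0],[0.76,3.6,0,0,0,-3.3,0],[0.76,3.6,0,0,0,-3.3,0],[0.76,3.6,0,0,0,-3.3,0],[0.5,2.5,0,0,0,-2.5,0],[0,0,0,0,0,0,0],[0,0,0,0,0,0,0]]'
```

```text
time: 22.65
tool_pos: [0.4797, -0.1858, 0.1398]
ee_rot: [3.142, -0.0, 0.669]
wrist_force: [-0.4, -0.4, -0.6]
width: 0.0301
finger_force: 30.0
time: 23.45
tool_pos: [0.5405, 0.1024, 0.1396]
ee_rot: [3.141, 0.0, 0.209]
wrist_force: [0.6, -0.4, -0.4]
width: 0.0295
finger_force: 30.0
time: 24.15
tool_pos: [0.5756, 0.2697, 0.1392]
ee_rot: [3.14, 0.001, -0.061]
wrist_force: [0.2, -0.5, -0.5]
width: 0.0298
finger_force: 30.0
```

```bash
python3 -m pendant '[[0.2,-0.9,-2,0,0,0,0],[0,0,-2,0,0,0,0],[0,0,-2,0,0,0,0],[0,0,-1.5,0,0,0,0],[0,0,-0.5,0,0,0,0],[0,0,-0.4,0,0,0,0],[0,0,0,0,0,0,0]]'
python3 -m pendant '[[0,0,0,0,0,0,0.4],[0,0,0,0,0,0,0.47],[0,0,0,0,0,0,0.47],[0,0,2,0,0,0,0.47],[0,0,3,0,0,0,0.47],[0,0,4,0,0,0,0.47],[0,0,1.5,0,0,0,0.6]]'
python3 - <<'E'
from h import *
im,p=snap('wrist','w10'); t,T=snap('top','t10'); s,S=snap('scene','s10')
def pink(im,p,z=.028):
    h=cv2.cvtColor(im,cv2.COLOR_RGB2HSV); m=cv2.inRange(h,(2,70,60),(14,200,255))
    n,l,st,c=cv2.connectedComponentsWithStats(m)
    for i in range(1,n):
        if st[i,4]>60: print("pink",c[i].round(1),st[i],plane(p,c[i],z).round(4), plane(p,c[i],z/2).round(4))
pink(im,p);pink(t,T); hayfind(t,T,z=.086); print(robot.get_obs()["tool_pos"])
E
```

```text
time: 24.85
tool_pos: [0.5782, 0.2606, 0.0562]
ee_rot: [-3.142, -0.0, -0.063]
wrist_force: [0.4, -0.5, 0.2]
width: 0.03
finger_force: 30.0
time: 25.55
tool_pos: [0.58, 0.2617, 0.1664]
ee_rot: [-3.138, -0.008, -0.062]
wrist_force: [0.7, 0.9, 1.3]
width: 0.0493
finger_force: 0.0
pink [631.9 270.5] [620 264  20  17 209] [ 0.4615 -0.0883  0.028 ] [ 0.4535 -0.1028  0.014 ]
pink [542.8 298. ] [524 288  40  19 473] [0.4319 0.0106 0.028 ] [4.226e-01 2.000e-04 1.400e-02]
pink [618.2  58. ] [ 602    0   38  112 1740] [ 1.0154 -0.9236  0.028 ] [ 1.0235 -0.9349  0.014 ]
pink [548.8  48.8] [545  38  12  26 149] [ 1.0521 -0.7074  0.028 ] [ 1.0607 -0.7161  0.014 ]
pink [276.9 109.5] [263  94  34  23 119] [0.8644 0.1591 0.028 ] [0.8707 0.1605 0.014 ]
pink [619.3 147. ] [587 142  53  10 219] [ 0.7199 -0.8772  0.028 ] [ 0.7246 -0.8879  0.014 ]
pink [597.4 163.4] [592 158  12  11  98] [ 0.6698 -0.8026  0.028 ] [ 0.6738 -0.8124  0.014 ]
pink [372.6 246.3] [366 240  14  14 143] [ 0.4368 -0.1153  0.028 ] [ 0.4381 -0.1171  0.014 ]
pink [333.  256.2] [327 250  13  13 140] [ 4.113e-01 -3.000e-04  2.800e-02] [ 0.4124 -0.0008  0.014 ]
px [444. 187.] area 241 ctr 582 -309 size 82 66 ang of first side 13.3
px [429. 200.] area 168 ctr 569 -263 size 114 34 ang of first side 29.5
[0.57847995 0.26111215 0.16180646]
```

```bash
python3 -m pendant '[[-2.07,-3.26,0,0,0,0,0.7],[-2.07,-3.26,0,0,0,0,0.7],[-2.07,-3.26,0,0,0,0,0.7],[-2.07,-3.26,0,0,0,0,0.7],[-2.07,-3.26,-2,0,0,0,0.7],[-2.07,-3.26,-2,0,0,0,0.7],[-2.07,-3.26,-2,0,0,0,0.7],[-2.07,-3.26,-2,0,0,0,0.7]]'
python3 -m pendant '[[0,0,-1,0,0,0,0.7],[0,0,0,0,0,0,0.7]]'
python3 - <<'E'
from h import *
im,p=snap('wrist','w11')
h=cv2.cvtColor(im,cv2.COLOR_RGB2HSV); m=cv2.inRange(h,(2,70,60),(14,200,255)); n,l,st,c=cv2.connectedComponentsWithStats(m)
for i in range(1,n):
    if st[i,4]>200: print(c[i],st[i],plane(p,c[i],.024).round(4))
print(robot.get_obs()["tool_pos"])
E
```

```text
time: 26.5
tool_pos: [0.4093, -0.0007, 0.0773]
ee_rot: [-3.142, 0.005, -0.062]
wrist_force: [0.4, -0.9, 0.1]
width: 0.0657
finger_force: 0.0
time: 26.7
tool_pos: [0.4095, 0.0002, 0.0673]
ee_rot: [-3.141, 0.007, -0.065]
wrist_force: [-0.1, -0.7, 1.4]
width: 0.0662
finger_force: 0.0
[469.10241704 167.57230643] [ 439  143   61   52 2441] [ 0.4392 -0.1125  0.024 ]
[322.88289206 208.82281059] [ 299  183   49   52 1964] [4.137e-01 4.000e-04 2.400e-02]
[0.41114238 0.00055946 0.0689786 ]
```

```bash
python3 -m pendant '[[0.15,0,-2,0,0,0,0.7],[0,0,-2,0,0,0,0.7],[0,0,-1.5,0,0,0,0.7],[0,0,-1,0,0,0,0.7],[0,0,-0.8,0,0,0,0.7],[0,0,0,0,0,0,0.7]]'
python3 -m pendant '[[0,0,0,0,0,0,0.3],[0,0,0,0,0,0,0],[0,0,0,0,0,0,0],[0,0,0,0,0,0,0],[0,0,0,0,0,0,0]]'
python3 -m pendant '[[0,0,2,0,0,0,0],[0,0,4,0,0,0,0],[0,0,4,0,0,0,0],[0.5,1,4,0,0,0,0],[1.4,2.6,0.5,0,0,0,0],[1.8,3.2,0,0,0,0,0],[1.8,3.2,0,0,0,0,0],[1.8,3.2,0,0,0,0,0]]'
python3 -m pendant '[[1.8,3.2,0,0,0,0,0],[1.5,2.6,0,0,0,0,0],[0,0,0,0,0,0,0],[0,0,0,0,0,0,0]]'
```

```text
time: 27.35
tool_pos: [0.4136, 0.0006, -0.0028]
ee_rot: [-3.141, 0.002, -0.062]
wrist_force: [0.9, 0.6, -0.0]
width: 0.066
finger_force: 0.0
time: 27.85
tool_pos: [0.4143, -0.0, -0.0016]
ee_rot: [3.141, -0.001, -0.063]
wrist_force: [-0.2, -0.4, 1.5]
width: 0.0373
finger_force: 30.0
time: 28.65
tool_pos: [0.4873, 0.1332, 0.143]
ee_rot: [3.141, -0.0, -0.063]
wrist_force: [0.7, 0.0, -0.1]
width: 0.0376
finger_force: 30.0
time: 29.05
tool_pos: [0.5195, 0.1901, 0.1422]
ee_rot: [3.141, 0.001, -0.062]
wrist_force: [0.4, 0.0, -0.6]
width: 0.0376
finger_force: 30.0
```

```bash
python3 -m pendant '[[0.2,0,-2,0,0,0,0],[0,0,-2,0,0,0,0],[0,0,-2,0,0,0,0],[0,0,-1.5,0,0,0,0],[0,0,-0.5,0,0,0,0],[0,0,-0.4,0,0,0,0],[0,0,0,0,0,0,0]]'
python3 -m pendant '[[0,0,0,0,0,0,0.45],[0,0,0,0,0,0,0.53],[0,0,0,0,0,0,0.53],[0,0,2,0,0,0,0.53],[0,0,3,0,0,0,0.53],[0,0,4,0,0,0,0.53],[0,0,1,0,0,0,0.7]]'
python3 -m pendant '[[-0.9,-3.4,0,0,0,0,0.7],[-0.9,-3.4,0,0,0,0,0.7],[-0.9,-3.4,0,0,0,0,0.7],[-0.9,-3.4,0,0,0,0,0.7],[-0.9,-3.4,0,0,0,0,0.7],[-0.9,-3.4,-2,0,0,0,0.7],[-0.9,-3.4,-2,0,0,0,0.7],[-0.9,-3.4,-2,0,0,0,0.7]]'
python3 -m pendant '[[-0.9,-3.4,-2,0,0,0,0.7],[0,0,-1,0,0,0,0.7],[0,0,0,0,0,0,0.7]]'
python3 - <<'E'
from h import *
im,p=snap('wrist','w12')
h=cv2.cvtColor(im,cv2.COLOR_RGB2HSV); m=cv2.inRange(h,(2,70,60),(14,200,255)); n,l,st,c=cv2.connectedComponentsWithStats(m)
for i in range(1,n):
    if st[i,4]>200: print(c[i],st[i],plane(p,c[i],.024).round(4))
print(robot.get_obs()["tool_pos"])
E
```

```text
time: 29.75
tool_pos: [0.522, 0.1898, 0.0592]
ee_rot: [3.142, -0.0, -0.063]
wrist_force: [0.8, 0.6, -0.7]
width: 0.0373
finger_force: 30.0
time: 30.45
tool_pos: [0.5245, 0.1908, 0.1647]
ee_rot: [-3.139, -0.009, -0.062]
wrist_force: [0.4, 0.1, 0.2]
width: 0.0545
finger_force: 0.0
time: 31.25
tool_pos: [0.4492, -0.0831, 0.0979]
ee_rot: [3.141, -0.0, -0.062]
wrist_force: [0.5, -0.4, -0.3]
width: 0.0658
finger_force: 0.0
time: 31.55
tool_pos: [0.4392, -0.1156, 0.0667]
ee_rot: [-3.14, 0.004, -0.065]
wrist_force: [-0.6, 0.0, -0.5]
width: 0.0658
finger_force: 0.0
[323.1403152  213.86476868] [ 299  188   49   52 1967] [ 0.4395 -0.1153  0.024 ]
[ 0.44032596 -0.11529946  0.06809482]
```

```bash
python3 -m pendant '[[-0.1,0,-2,0,0,0,0.7],[0,0,-2,0,0,0,0.7],[0,0,-1.5,0,0,0,0.7],[0,0,-1,0,0,0,0.7],[0,0,-0.7,0,0,0,0.7],[0,0,0,0,0,0,0.7]]'
python3 -m pendant '[[0,0,0,0,0,0,0.3],[0,0,0,0,0,0,0],[0,0,0,0,0,0,0],[0,0,0,0,0,0,0],[0,0,0,0,0,0,0]]'
python3 -m pendant '[[0,0,2,0,0,0,0],[0,0,4,0,0,0,0],[0,0,4,0,0,0,0],[0.5,1,4,0,0,0,0],[1.47,3.26,0.5,0,0,0,0],[1.47,3.26,0,0,0,0,0],[1.47,3.26,0,0,0,0,0],[1.47,3.26,0,0,0,0,0]]'
python3 -m pendant '[[1.47,3.26,0,0,0,0,0],[1.47,3.26,0,0,0,0,0],[1.47,3.26,0,0,0,0,0],[1.47,3.26,0,0,0,0,0],[1.47,3.26,0,0,0,0,0],[0,0,0,0,0,0,0],[0,0,0,0,0,0,0]]'
```

```text
time: 32.2
tool_pos: [0.4399, -0.1153, -0.0034]
ee_rot: [-3.141, 0.001, -0.061]
wrist_force: [-0.3, 0.5, -0.2]
width: 0.0655
finger_force: 0.0
time: 32.7
tool_pos: [0.4402, -0.1161, -0.0026]
ee_rot: [3.141, -0.001, -0.063]
wrist_force: [-0.1, -0.3, 2.6]
width: 0.0371
finger_force: 30.0
time: 33.5
tool_pos: [0.504, 0.0256, 0.142]
ee_rot: [3.141, -0.0, -0.063]
wrist_force: [0.6, -0.7, -0.1]
width: 0.0375
finger_force: 30.0
time: 34.2
tool_pos: [0.5768, 0.1876, 0.1411]
ee_rot: [3.14, 0.002, -0.061]
wrist_force: [-0.1, 0.2, -0.7]
width: 0.0375
finger_force: 30.0
```

```bash
python3 -m pendant '[[0,0.2,-2,0,0,0,0],[0,0,-2,0,0,0,0],[0,0,-2,0,0,0,0],[0,0,-1.4,0,0,0,0],[0,0,-0.5,0,0,0,0],[0,0,-0.4,0,0,0,0],[0,0,0,0,0,0,0]]'
python3 -m pendant '[[0,0,0,0,0,0,0.45],[0,0,0,0,0,0,0.53],[0,0,0,0,0,0,0.53],[0,0,2,0,0,0,0.53],[0,0,3,0,0,0,0.53],[0,0,4,0,0,0,0.53],[0,0,4,0,0,0,0.7]]'
python3 -m pendant '[[-4,-1,0,0,0,0,0.7],[-4,-1,0,0,0,0,0.7],[-4,-1,0,0,0,0,0.7],[-4,-1,0,0,0,0,0.7],[-4,-1,0,0,0,0,0.7],[-3,-1,0,0,0,0,0.7],[0,0,0,0,0,0,0.7],[0,0,0,0,0,0,0.7]]'
python3 - <<'E'
from h import *
im,p=snap('wrist','w13'); t,T=snap('top','t13'); s,S=snap('scene','s13')
hayfind(t,T,z=.086)
o=np.zeros((600,800,3),np.uint8)
o[:400,:]=cv2.resize(t[90:350,60:580,::-1],(800,400),interpolation=cv2.INTER_CUBIC)
o[400:,:400]=cv2.resize(im[:200,120:520,::-1],(400,200)); o[400:,400:]=cv2.resize(s[130:280,120:420,::-1],(400,200)); cv2.imwrite("pics/m13.png",o)
print(robot.get_obs()["tool_pos"])
E
```

```text
time: 34.9
tool_pos: [0.5773, 0.1892, 0.0592]
ee_rot: [3.142, -0.0, -0.063]
wrist_force: [0.1, -0.6, -0.1]
width: 0.0371
finger_force: 30.0
time: 35.6
tool_pos: [0.5768, 0.1894, 0.1901]
ee_rot: [3.141, 0.001, -0.062]
wrist_force: [0.1, -0.5, 0.2]
width: 0.0547
finger_force: 0.0
time: 36.4
tool_pos: [0.3474, 0.1296, 0.1898]
ee_rot: [-3.141, -0.003, -0.063]
wrist_force: [0.0, -0.1, -0.5]
width: 0.0657
finger_force: 0.0
px [240. 198.] area 165 ctr 574 258 size 31 43 ang of first side 88.7
px [240. 217.] area 172 ctr 520 255 size 43 31 ang of first side 0.7
[0.34800147 0.1296624  0.1890416 ]
```

View pics/m13.png

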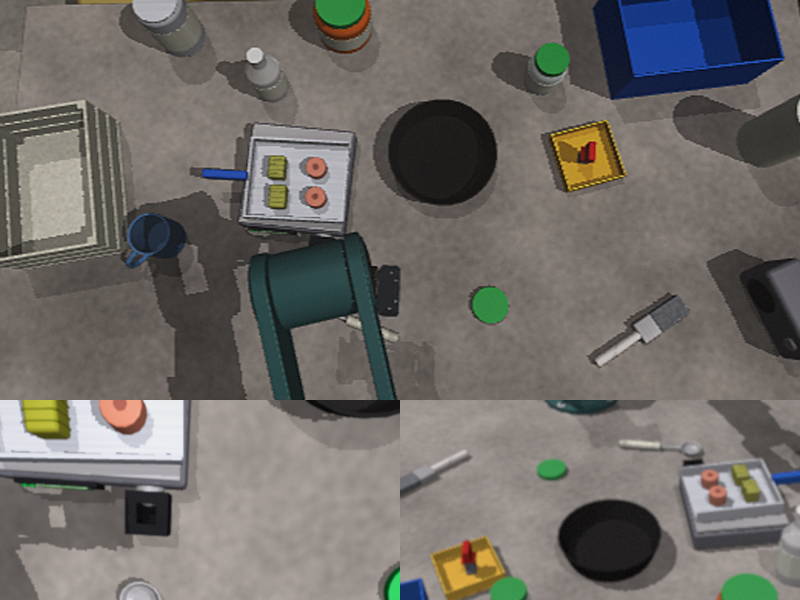

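All four pieces are in the pan, seen in the top view at (277,167), (315,167), (277,197) and (315,197). The plug is in the tin at (587,153), and no other pieces are visible. Now I'll let the scale settle and measure the handle, bottle and mug.

```bash
python3 -m pendant '[[0,0,0,0,0,0,0.7],[0,0,0,0,0,0,0.7],[0,0,0,0,0,0,0.7],[0,0,0,0,0,0,0.7],[0,0,0,0,0,0,0.7],[0,0,0,0,0,0,0.7],[0,0,0,0,0,0,0.7],[0,0,0,0,0,0,0.7]]' >/dev/null
python3 -m pendant '[[0,0,0,0,0,0,0.45],[0,0,0,0,0,0,0.45],[0,0,0,0,0,0,0.45],[0,0,0,0,0,0,0.45],[0,0,0,0,0,0,0.45],[0,0,0,0,0,0,0.45],[0,0,0,0,0,0,0.45],[0,0,0,0,0,0,0.45]]'
python3 - <<'E'
from h import *
t=cv2.imread("pics/t13.png")[:,:,::-1].astype(int); T=imaging.camera_params("top"); S=imaging.camera_params("scene")
s=cv2.imread("pics/s13.png")[:,:,::-1].astype(int)
b=((t[...,2]>130)&(t[...,0]<60)&(t[...,1]<110)); b[:,:175]=0;b[:,240:]=0;b[225:]=0
ys,xs=np.nonzero(b); print("top handle",xs.min(),xs.max(),ys.min(),ys.max())
for x0 in (xs.min(),xs.min()+6,xs.min()+12,xs.max()-4): k=abs(xs-x0)<2; print(x0,plane(T,(x0,ys[k].mean()),.09).round(4))
g=lambda u,v:(60+u*.65,90+v*.65)
print("bottle cap",plane(T,g(255,55),.17),"mug rim",plane(T,g(152,233),.09),"jar",plane(T,g(551,58),.11))
b=((s[...,2]>130)&(s[...,0]<60)&(s[...,1]<110)); b[:170]=0;b[200:]=0;b[:,:390]=0;b[:,430:]=0
ys2,xs2=np.nonzero(b); print("scene handle",xs2.min(),xs2.max(),ys2.min(),ys2.max())
E
```

```text
time: 38.15
tool_pos: [0.3471, 0.1295, 0.1889]
ee_rot: [3.141, 0.0, -0.063]
wrist_force: [0.2, 0.4, -0.0]
width: 0.0422
finger_force: 0.0
top handle 192 219 200 205
192 [0.5659 0.39   0.09  ]
198 [0.5655 0.3733 0.09  ]
204 [0.5637 0.3566 0.09  ]
215 [0.5616 0.3259 0.09  ]
bottle cap [0.75653235 0.28272961 0.17      ] mug rim [0.45781521 0.47632294 0.09      ] jar [ 0.76303613 -0.25056698  0.11      ]
scene handle 399 426 182 188
```

```bash
python3 -m pendant '[[1.8,1.85,0,0,0,7.5,0.45],[1.8,1.85,0,0,0,7.5,0.45],[1.8,1.85,0,0,0,7.5,0.45],[1.8,1.85,0,0,0,7.5,0.45],[1.8,1.85,0,0,0,7.5,0.45],[1.8,1.85,0,0,0,7.5,0.45],[1.8,1.85,0,0,0,7.5,0.45],[1.8,1.85,0,0,0,7.5,0.45]]'
python3 -m pendant '[[1.8,1.85,0,0,0,7.5,0.45],[1.8,1.85,0,0,0,7.5,0.45],[1.8,1.85,0,0,0,7.5,0.45],[1.8,1.85,0,0,0,7.5,0.45],[0,0,-2,0,0,0,0.45],[0,0,-2,0,0,0,0.45],[0,0,0,0,0,0,0.45]]'
python3 - <<'E'
from h import *
im,p=snap('wrist','w14'); o=robot.get_obs(); print(o["tool_pos"],o["ee_rot"],o["joint_positions"].round(2)); im=im.astype(int)
b=(im[...,2]>110)&(im[...,0]<70)&(im[...,1]<110); b=b.astype('uint8')
n,l,st,c=cv2.connectedComponentsWithStats(b)
for i in range(1,n):
    if st[i,4]>300:
        print(st[i],c[i],plane(p,c[i],.09).round(4))
        W=np.array([plane(p,q,.09)[:2] for q in np.argwhere(l==i)[:,::-1]],np.float32)*1000; print(cv2.minAreaRect(W))
E
```

```text
time: 38.95
tool_pos: [0.4918, 0.2783, 0.1886]
ee_rot: [-3.142, 0.0, 0.99]
wrist_force: [0.6, 0.0, 0.2]
width: 0.0418
finger_force: 0.0
time: 39.65
tool_pos: [0.5614, 0.3507, 0.1443]
ee_rot: [-3.135, 0.004, 1.508]
wrist_force: [-0.3, 0.0, -0.5]
width: 0.0424
finger_force: 0.0
[0.56213785 0.350979   0.14653327] [-3.13758977e+00  2.45046828e-03  1.50826650e+00] [ 0.47  0.35  1.14 -0.    1.65  0.54]
[ 118    0  104   95 2074] [181.69720347  56.93490839] [0.4654 0.4731 0.09  ]
((458.4659729003906, 479.0704345703125), (62.48024368286133, 74.52357482910156), 86.29936981201172)
[ 318  155   20   94 1028] [327.93190661 206.85019455] [0.5653 0.3527 0.09  ]
((565.0961303710938, 355.6990661621094), (79.14279174804688, 15.618165016174316), 86.14354705810547)
```

```bash
python3 -m pendant '[[0.25,0.6,-2.5,0,0,0,0.45],[0,0,-2.5,0,0,0,0.45],[0,0,-2,0,0,0,0.45],[0,0,-1.5,0,0,0,0.45],[0,0,-1,0,0,0,0.45],[0,0,-0.4,0,0,0,0.45],[0,0,0,0,0,0,0.45]]'
python3 -m pendant '[[0,0,0,0,0,0,0.3],[0,0,0,0,0,0,0.1],[0,0,0,0,0,0,0],[0,0,0,0,0,0,0],[0,0,0,0,0,0,0],[0,0,0,0,0,0,0],[0,0,0,0,0,0,0]]'
```

```text
time: 40.4
tool_pos: [0.5658, 0.3575, 0.0502]
ee_rot: [3.141, -0.0, 1.508]
wrist_force: [0.0, -0.1, -0.5]
width: 0.0423
finger_force: 0.0
time: 41.1
tool_pos: [0.5656, 0.3577, 0.0506]
ee_rot: [3.141, -0.001, 1.508]
wrist_force: [-2.8, -0.0, 3.2]
width: 0.0155
finger_force: 30.0
```

```bash
cat >> h.py <<'E'
def blue(im,p=None):
    im=im.astype(int); b=((im[...,2]>90)&(im[...,0]<70)&(im[...,1]<110)&(im[...,2]>1.5*im[...,1])).astype('uint8'); b[:,:290]=0;b[:,360:]=0
    n,l,st,c=cv2.connectedComponentsWithStats(b); i=1+st[1:,4].argmax(); print("blue",st[i],c[i].round(1))
E
python3 - <<'E'
from h import *
im,p=snap('wrist','w15'); blue(im)
E
python3 -m pendant '[[0,0,0.5,0,0,0,0],[0,0,0.5,0,0,0,0],[0,0,1,0,0,0,0],[0,0,1,0,0,0,0],[0,0,1,0,0,0,0],[0,0,0,0,0,0,0],[0,0,0,0,0,0,0]]'
python3 - <<'E'
from h import *
im,p=snap('wrist','w16'); blue(im); print(robot.get_obs()["wrist_torque"])
s,S=snap('scene','s16')
E
```

```text
blue [ 309  185   31  122 3164] [324.3 242.7]
time: 41.85
tool_pos: [0.5663, 0.3581, 0.0912]
ee_rot: [3.139, -0.002, 1.509]
wrist_force: [0.4, 2.1, -1.0]
width: 0.016
finger_force: 30.0
blue [ 309  183   30  124 3134] [323.8 241. ]
[ 0.0935815  -0.1258228   0.06872496]
```

```bash
cat >> h.py <<'E'
def blobs(im,kind):
    h=cv2.cvtColor(im,cv2.COLOR_RGB2HSV); m=cv2.inRange(h,(22,90,40),(38,255,255)) if kind=="hay" else cv2.inRange(h,(2,70,60),(14,200,255))
    n,l,st,c=cv2.connectedComponentsWithStats(m); return [(c[i].round(1).tolist(),st[i].tolist()) for i in range(1,n) if st[i,4]>100]
E
python3 - <<'E'
from h import *
for f in("w15","w16"):
    im=cv2.imread(f"pics/{f}.png")[:,:,::-1].copy()
    for k in("hay","pink"): print(f,k,blobs(im,k))
S=imaging.camera_params("scene")
for f in("s13","s16"):
    im=cv2.imread(f"pics/{f}.png")[:,:,::-1].copy(); print(f,[b for b in blobs(im,"pink") if 320<b[0][0]<420 and 150<b[0][1]<240],[b for b in blobs(im,"hay") if 320<b[0][0]<420 and 150<b[0][1]<240])
for X in ([.522,.19,.084],[.577,.19,.084],[.522,.19,.124],[.577,.19,.124]): print(X,proj(S,X).round(1))
E
```

```text
w15 hay [([335.0, 364.4], [319, 347, 33, 35, 972])]
w15 pink []
w16 hay [([300.2, 362.2], [295, 340, 10, 43, 295]), ([336.2, 360.7], [322, 340, 31, 42, 1144])]
w16 pink []
s13 [([354.8, 195.1], [346, 182, 19, 27, 315])] [([378.8, 191.7], [369, 179, 20, 27, 307])]
s16 [([357.4, 193.3], [348, 180, 20, 27, 317])] [([381.4, 186.0], [371, 173, 21, 27, 301])]
[0.522, 0.19, 0.084] [351.5 186.9]
[0.577, 0.19, 0.084] [357.8 199.1]
[0.522, 0.19, 0.124] [352.3 175.6]
[0.577, 0.19, 0.124] [358.7 187.8]
```

The pan pivots in the grip: the licks rose only about 6 mm while the grip rose 40 mm. I'll set it back down and regrip closer to the back wall and deeper, for a shorter lever.

```bash
python3 -m pendant '[[0,0,-1,0,0,0,0],[0,0,-1,0,0,0,0],[0,0,-1,0,0,0,0],[0,0,-0.6,0,0,0,0],[0,0,-0.4,0,0,0,0],[0,0,0,0,0,0,0]]'
python3 -m pendant '[[0,0,0,0,0,0,0.2],[0,0,0,0,0,0,0.35],[0,0,0,0,0,0,0.35],[0,0,0.5,0,0,0,0.35]]'
python3 - <<'E'
from h import *
im,p=snap('wrist','w17'); blue(im); s,S=snap('scene','s17'); print([b for b in blobs(s,"pink") if 320<b[0][0]<420 and 150<b[0][1]<240],[b for b in blobs(s,"hay") if 320<b[0][0]<420 and 150<b[0][1]<240])
b=im.astype(int); m=(b[...,2]>90)&(b[...,0]<70)&(b[...,1]<110)&(b[...,2]>1.5*b[...,1]); m[:,:290]=0;m[:,360:]=0; q=np.argwhere(m)[:,::-1]
W=np.array([plane(p,x,.09)[:2] for x in q],np.float32)*1000; print(cv2.minAreaRect(W)); print(robot.get_obs()["tool_pos"])
E
```

```text
time: 42.55
tool_pos: [0.5653, 0.3571, 0.0512]
ee_rot: [-3.141, 0.001, 1.508]
wrist_force: [-2.9, -0.8, 6.3]
width: 0.0155
finger_force: 30.0
time: 42.95
tool_pos: [0.565, 0.3568, 0.0535]
ee_rot: [-3.139, 0.002, 1.508]
wrist_force: [0.1, 0.2, -0.0]
width: 0.0325
finger_force: 0.0
blue [ 309  182   30  125 2992] [324.7 240.1]
[([355.2, 196.0], [346, 183, 19, 27, 318])] [([379.0, 192.0], [369, 179, 21, 27, 311])]
((565.7163696289062, 362.7637939453125), (71.9540786743164, 15.803322792053223), 86.7581558227539)
[0.56609427 0.35758672 0.05558977]
```

```bash
python3 -m pendant '[[-0.1,-1.5,0,0,0,0,0.35],[-0.1,-1.4,0,0,0,0,0.35],[0,0,-0.5,0,0,0,0.35],[0,0,-0.5,0,0,0,0.35],[0,0,0,0,0,0,0.35]]'
python3 -m pendant '[[0,0,0,0,0,0,0.1],[0,0,0,0,0,0,0],[0,0,0,0,0,0,0],[0,0,0,0,0,0,0],[0,0,0,0,0,0,0],[0,0,0,0,0,0,0]]'
python3 -m pendant '[[0,0,0.3,0,0,0,0],[0,0,0.3,0,0,0,0],[0,0,0.4,0,0,0,0],[0,0,0.5,0,0,0,0],[0,0,0.5,0,0,0,0],[0,0,0.5,0,0,0,0],[0,0,0.5,0,0,0,0],[0,0,0,0,0,0,0]]'
python3 - <<'E'
from h import *
s,S=snap('scene','s18'); print([b for b in blobs(s,"pink") if 320<b[0][0]<420 and 150<b[0][1]<240],[b for b in blobs(s,"hay") if 320<b[0][0]<420 and 150<b[0][1]<240]); print(robot.get_obs()["wrist_torque"],robot.get_obs()["wrist_force"])
E
```

```text
time: 43.55
tool_pos: [0.5628, 0.3279, 0.0434]
ee_rot: [-3.139, 0.001, 1.508]
wrist_force: [-0.2, -0.3, -0.3]
width: 0.0329
finger_force: 0.0
time: 44.15
tool_pos: [0.5637, 0.3288, 0.045]
ee_rot: [3.141, -0.001, 1.508]
wrist_force: [-0.7, 1.3, 0.1]
width: 0.0158
finger_force: 30.0
time: 44.95
tool_pos: [0.5643, 0.3289, 0.0763]
ee_rot: [3.14, -0.001, 1.508]
wrist_force: [-0.1, 0.4, -5.6]
width: 0.0161
finger_force: 30.9
[([356.8, 193.4], [347, 180, 20, 27, 312])] [([381.0, 186.7], [371, 173, 21, 28, 306])]
[ 0.30037744 -0.12846418  0.02957722] [ 0.52102616  0.59692773 -4.64924686]
```

The wrist now carries the full weight (−4.65 N), with a sag of about 8°. I'll check whether it creeps.

```bash
python3 -m pendant '[[0,0,0.5,0,0,0,0],[0,0,0.5,0,0,0,0],[0,0,0.5,0,0,0,0],[0,0,0.5,0,0,0,0],[0,0,0,0,0,0,0],[0,0,0,0,0,0,0],[0,0,0,0,0,0,0]]'
python3 - <<'E'
from h import *
s,S=snap('scene','s19'); print([b for b in blobs(s,"pink") if 320<b[0][0]<420 and 130<b[0][1]<240],[b for b in blobs(s,"hay") if 320<b[0][0]<420 and 130<b[0][1]<240]); print(robot.get_obs()["wrist_torque"],robot.get_obs()["wrist_force"])
E
```

```text
time: 45.7
tool_pos: [0.5634, 0.3284, 0.0946]
ee_rot: [-3.141, 0.0, 1.508]
wrist_force: [-0.4, 0.8, -4.6]
width: 0.0157
finger_force: 31.8
[([357.1, 188.5], [347, 175, 20, 28, 321])] [([381.3, 181.4], [371, 168, 21, 28, 310])]
[ 0.41014292 -0.09210206  0.0524544 ] [ 0.06567438 -0.52228343 -5.71002904]
```

Stable. Lifting further and carrying it gently towards the bowl.

```bash
python3 -m pendant '[[0,0,0.5,0,0,0,0],[0,0,0.8,0,0,0,0],[0,0,0.8,0,0,0,0],[0.2,-0.5,0.8,0,0,0,0],[0.4,-1,0.6,0,0,0,0],[0.6,-1.5,0,0,0,0,0],[0.7,-2,0,0,0,0,0],[0.7,-2,0,0,0,0,0]]'
python3 -m pendant '[[0.7,-2,0,0,0,0,0],[0.7,-2,0,0,0,0,0],[0.5,-1.6,0,0,0,0,0],[0.3,-1,0,0,0,0,0],[0.1,-0.6,0,0,0,0,0],[0,-0.3,0,0,0,0,0],[0,0,0,0,0,0,0],[0,0,0,0,0,0,0]]'
python3 - <<'E'
from h import *
s,S=snap('scene','s20'); t,T=snap('top','t20'); o=robot.get_obs(); print(o["wrist_force"],o["tool_pos"])
for k in("pink","hay"): print(k,[b for b in blobs(s,k) if 260<b[0][0]<420 and 130<b[0][1]<260],[b for b in blobs(t,k) if 220<b[0][0]<400 and 150<b[0][1]<260])
E
```

```text
time: 46.55
tool_pos: [0.5901, 0.2563, 0.1296]
ee_rot: [-3.141, 0.001, 1.508]
wrist_force: [0.7, -0.0, -5.6]
width: 0.0158
finger_force: 32.0
time: 47.35
tool_pos: [0.6124, 0.1842, 0.1299]
ee_rot: [-3.142, -0.001, 1.509]
wrist_force: [-0.4, -0.5, -4.7]
width: 0.0159
finger_force: 32.0
[ 5.27392729e-04 -7.88644655e-01 -5.16387802e+00] [0.61240063 0.18427702 0.12993936]
pink [([311.1, 198.3], [301, 184, 21, 29, 361])] [([314.1, 173.2], [307, 167, 15, 13, 145]), ([314.7, 193.1], [308, 187, 14, 13, 148])]
hay [([337.0, 190.7], [327, 176, 21, 30, 333])] [([287.9, 173.0], [282, 165, 12, 17, 180]), ([289.5, 192.5], [284, 185, 11, 17, 165])]
```

```bash
python3 -m pendant '[[0,-0.44,0.5,3,0,0,0],[0,-0.44,0.6,3,0,0,0],[0,-0.44,0.66,3,0,0,0],[0,-0.44,0.66,3,0,0,0],[0,-0.44,0.66,3,0,0,0],[0,-0.44,0.66,3,0,0,0],[0,-0.44,0.66,3,0,0,0],[0,0,0,0,0,0,0]]'
python3 - <<'E'
from h import *
s,S=snap('scene','s21'); t,T=snap('top','t21'); o=robot.get_obs(); print(o["wrist_force"],o["joint_positions"].round(2))
for k in("pink","hay"): print(k,[b for b in blobs(s,k) if 220<b[0][0]<420 and 130<b[0][1]<270],[b for b in blobs(t,k) if 220<b[0][0]<400 and 150<b[0][1]<260])
E
```

```text
time: 48.25
tool_pos: [0.613, 0.1507, 0.1741]
ee_rot: [-3.118, -0.364, 1.502]
wrist_force: [-0.7, 0.2, -5.2]
width: 0.0156
finger_force: 32.8
[-0.92494159  0.55924749 -5.53791354] [-0.06  0.24  1.28  0.37  1.64  0.03]
pink [([294.3, 206.4], [284, 192, 21, 30, 363])] [([332.5, 176.2], [327, 169, 11, 15, 135]), ([332.6, 195.6], [327, 189, 11, 14, 129])]
hay [([316.4, 192.3], [306, 177, 22, 31, 337])] [([315.1, 173.0], [311, 164, 9, 18, 125]), ([315.2, 192.5], [310, 184, 11, 17, 164])]
```

```bash
python3 -m pendant '[[0,-0.44,0.6,3,0,0,0],[0,-0.44,0.6,3,0,0,0],[0,-0.44,0.6,3,0,0,0],[0,-0.44,0.6,3,0,0,0],[0,0,0,0,0,0,0],[0,0,0,0,0,0,0]]'
python3 -m pendant '[[0,-0.44,0.6,3,0,0,0],[0,-0.44,0.6,3,0,0,0],[0,-0.44,0.6,3,0,0,0],[0,0,0,0,0,0,0],[0,0,0,0,0,0,0]]'
python3 - <<'E'
from h import *
s,S=snap('scene','s22'); t,T=snap('top','t22'); o=robot.get_obs(); print(o["wrist_force"],o["joint_positions"].round(2))
for k in("pink","hay"): print(k,[b for b in blobs(s,k) if 220<b[0][0]<420 and 130<b[0][1]<270],[b for b in blobs(t,k) if 220<b[0][0]<400 and 150<b[0][1]<260])
E
```

```text
time: 48.95
tool_pos: [0.6126, 0.1355, 0.1979]
ee_rot: [-3.102, -0.573, 1.497]
wrist_force: [-0.4, 0.8, -3.3]
width: 0.0154
finger_force: 32.4
time: 49.45
tool_pos: [0.6126, 0.1225, 0.2157]
ee_rot: [-3.086, -0.73, 1.488]
wrist_force: [-0.1, 1.4, -3.4]
width: 0.0157
finger_force: 32.3
[ 0.72384824  1.15773639 -3.1076773 ] [-0.28  0.27  1.29  0.71  1.76 -0.15]
pink [([262.9, 235.6], [251, 222, 25, 29, 397])] []
hay [([276.6, 234.3], [265, 219, 23, 33, 402])] [([345.0, 183.8], [340, 177, 11, 16, 149])]
```

The wrist carries only the pan's weight now (−3.1 N), and the pieces show at the bowl. Reversing the tilt and taking the pan back.

```bash
python3 -m pendant '[[0,0.44,0,-3,0,0,0],[0,0.44,-0.3,-3,0,0,0],[0,0.44,-0.5,-3,0,0,0],[0,0.44,-0.5,-3,0,0,0],[0,0.44,-0.5,-3,0,0,0],[0,0.44,-0.5,-3,0,0,0],[0,0.44,-0.5,-3,0,0,0],[0,0.44,-0.5,-3,0,0,0]]'
python3 -m pendant '[[0,0.44,-0.5,-3,0,0,0],[0,0.44,-0.5,-3,0,0,0],[0,0.44,-0.5,-3,0,0,0],[0,0.44,-0.5,-3,0,0,0],[0,0.44,-0.5,-3,0,0,0],[0,0.44,-0.5,-3,0,0,0],[0,0,0,0,0,0,0]]'
python3 -m pendant '[[-0.3,1,0,0,0,0,0],[-0.6,1.9,0,0,0,0,0],[-0.7,2.2,0,0,0,0,0],[-0.7,2.2,0,0,0,0,0],[-0.7,2.2,0,0,0,0,0],[-0.7,2.2,0,0,0,0,0],[-0.6,1.6,0,0,0,0,0],[-0.3,1,0,0,0,0,0]]'
python3 -m pendant '[[0,0,0,0,0,0,0],[0,0,0,0,0,0,0]]'
python3 - <<'E'
from h import *
t,T=snap('top','t23'); w,p=snap('wrist','w23'); snap('scene','s23')
for k in("pink","hay"): print(k,[(b[0],plane(T,b[0],.03).round(3)) for b in blobs(t,k) if 220<b[0][0]<400 and 150<b[0][1]<260])
print(robot.get_obs()["wrist_torque"])
E
```

```text
time: 50.35
tool_pos: [0.6124, 0.1586, 0.1835]
ee_rot: [-3.123, -0.312, 1.507]
wrist_force: [-0.4, -0.0, -2.9]
width: 0.0161
finger_force: 32.5
time: 51.05
tool_pos: [0.6114, 0.1874, 0.1522]
ee_rot: [-3.14, -0.002, 1.513]
wrist_force: [-0.8, 0.2, -3.9]
width: 0.0161
finger_force: 32.5
time: 51.85
tool_pos: [0.5661, 0.3278, 0.1535]
ee_rot: [3.141, -0.001, 1.509]
wrist_force: [0.4, 0.2, -3.3]
width: 0.0155
finger_force: 32.6
time: 52.05
tool_pos: [0.5669, 0.3259, 0.153]
ee_rot: [3.141, 0.001, 1.508]
wrist_force: [-0.0, 0.2, -3.9]
width: 0.0158
finger_force: 32.6
pink [([355.5, 183.3], array([ 0.624, -0.073,  0.03 ])), ([362.9, 201.4], array([ 0.569, -0.093,  0.03 ]))]
hay [([345.1, 184.2], array([ 0.622, -0.042,  0.03 ])), ([350.0, 201.4], array([ 0.57 , -0.055,  0.03 ]))]
[ 0.24060701 -0.08124578  0.00125959]
```

All four pieces are in the bowl. Lowering the pan onto the platform.

```bash
python3 -m pendant '[[0,0,-1.5,0,0,0,0],[0,0,-2,0,0,0,0],[0,0,-2,0,0,0,0],[0,0,-1,0,0,0,0],[0,0,-0.7,0,0,0,0],[0,0,-0.7,0,0,0,0],[0,0,-0.6,0,0,0,0],[0,0,0,0,0,0,0]]'
python3 -m pendant '[[0,0,-0.5,0,0,0,0],[0,0,-0.5,0,0,0,0],[0,0,-0.4,0,0,0,0],[0,0,-0.3,0,0,0,0],[0,0,0,0,0,0,0]]'
```

```text
time: 53.0
tool_pos: [0.5669, 0.3267, 0.0683]
ee_rot: [3.14, -0.0, 1.509]
wrist_force: [0.0, -0.2, -0.6]
width: 0.0157
finger_force: 30.0
time: 53.5
tool_pos: [0.5665, 0.3263, 0.0502]
ee_rot: [-3.141, 0.001, 1.508]
wrist_force: [0.1, 0.5, -0.3]
width: 0.0158
finger_force: 30.0
```

```bash
python3 -m pendant '[[0,0,-0.3,0,0,0,0],[0,0,0,0,0,0,0]]'; python3 -m pendant '[[0,0,-0.2,0,0,0,0],[0,0,0,0,0,0,0]]'; python3 -m pendant '[[0,0,0,0,0,0,0.15],[0,0,0,0,0,0,0.3],[0,0,0,0,0,0,0.4],[0,0,0.5,0,0,0,0.4],[0,0.5,2,0,0,0,0.4],[0,0,3,0,0,0,0.4],[0,0,4,0,0,0,0.4],[0,0,4,0,0,0,0.4]]'
python3 -m pendant '[[-4,0,0,0,0,0,0.4],[-4,0,0,0,0,0,0.4],[-4,-1,0,0,0,0,0.4],[-4,-1,0,0,0,0,0.4],[-4,-2,0,0,0,0,0.4],[-2,-2,0,0,0,0,0.4],[0,0,0,0,0,0,0.4],[0,0,0,0,0,0,0.4]]'
python3 - <<'E'
from h import *
t,T=snap('top','t24'); s,S=snap('scene','s24')
a=cv2.resize(t[155:250,175:305,::-1],(800,585),interpolation=cv2.INTER_CUBIC)
o=np.zeros((600,800,3),np.uint8); o[:400,:548]=cv2.resize(a,(548,400)); o[400:,:400]=cv2.resize(s[150:270,220:460,::-1],(400,200)); o[400:,400:]=cv2.resize(t[100:280,220:580,::-1],(400,200)); cv2.imwrite("pics/m24.png",o)
E
```

```text
time: 53.7
tool_pos: [0.5666, 0.3263, 0.0475]
ee_rot: [-3.141, 0.0, 1.508]
wrist_force: [-0.2, 1.4, 0.1]
width: 0.0159
finger_force: 30.0
time: 53.9
tool_pos: [0.5666, 0.3265, 0.0457]
ee_rot: [3.142, 0.0, 1.508]
wrist_force: [1.0, 1.6, 0.6]
width: 0.0161
finger_force: 30.0
time: 54.7
tool_pos: [0.5663, 0.3312, 0.1822]
ee_rot: [-3.141, 0.0, 1.508]
wrist_force: [0.6, 0.4, 0.7]
width: 0.0373
finger_force: 0.0
time: 55.5
tool_pos: [0.3469, 0.2716, 0.1819]
ee_rot: [3.139, -0.002, 1.508]
wrist_force: [-0.6, 0.9, -0.1]
width: 0.0375
finger_force: 0.0
```

View pics/m24.png

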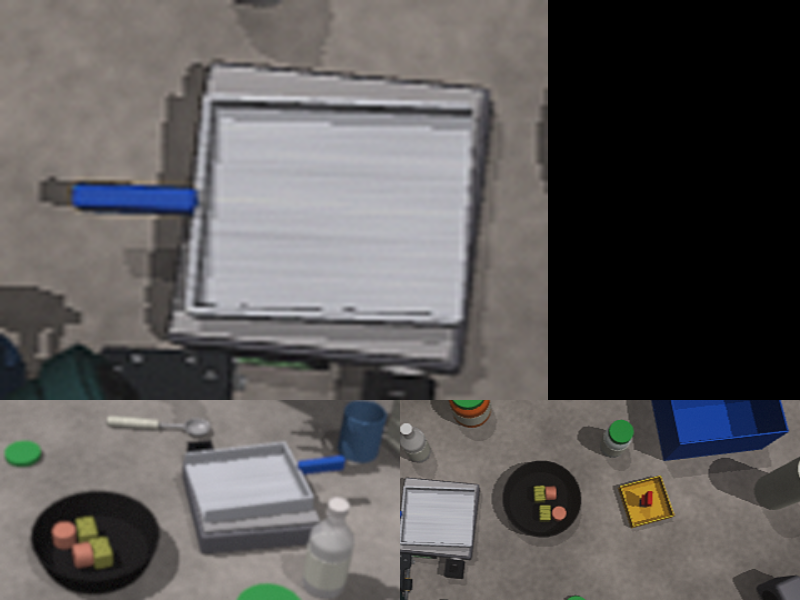

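All four pieces lie in the bowl and the plug stands in the tin. The pan is on the platform: scale corners at (205,65), (490,88), (460,368) and (168,335); rim at (208,97), (187,318), (472,112) and (458,322). Checking the centring.

```bash
python3 - <<'E'
from h import *
T=imaging.camera_params("top"); g=lambda u,v:(175+u/548*130,155+v/400*95)
sc=np.array([plane(T,g(*q),.05) for q in [(205,65),(490,88),(460,368),(168,335)]]); print("scale",sc.mean(0).round(4))
pr=np.array([plane(T,g(*q),.078) for q in [(208,97),(187,318),(474,112),(460,322)]]); print("pan",pr.round(4),pr.mean(0).round(4))
h0,h1=plane(T,g(74,196),.09),plane(T,g(197,200),.09); d=(h0-h1)/np.linalg.norm(h0-h1); print("handle",h0,h1,np.linalg.norm(h0-h1),"centre by tip",(h0-.17*d).round(4))
t=cv2.imread("pics/t24.png")[:,:,::-1].copy(); a=cv2.imread("pics/t13.png")[:,:,::-1].astype(int)
for n,(x0,x1,y0,y1) in {"bottle":(215,250,115,160),"jar":(395,435,110,155),"mug":(135,185,220,268)}.items():
    print(n,"mean abs diff",np.abs(t.astype(int)-a)[y0:y1,x0:x1].mean().round(2))
E
```

```text
scale [0.5607 0.2251 0.05  ]
pan [[0.6362 0.3044 0.078 ]
 [0.4858 0.3147 0.078 ]
 [0.6216 0.1247 0.078 ]
 [0.479  0.135  0.078 ]] [0.5556 0.2197 0.078 ]
handle [0.56715893 0.38850652 0.09      ] [0.56259119 0.30721637 0.09      ] 0.0814183876365828 centre by tip [0.5576 0.2188 0.09  ]
bottle mean abs diff 1.23
jar mean abs diff 1.29
mug mean abs diff 15.95
```

The pan is about 3 to 6 mm off centre, so I'll grip the handle again and slide it +3 mm in x and +5 mm in y.

```bash
python3 -m pendant '[[3,2,0,0,0,0,0.4],[4,2,0,0,0,0,0.4],[4,1,0,0,0,0,0.4],[4,0.5,0,0,0,0,0.4],[4,0,0,0,0,0,0.4],[3,0,0,0,0,0,0.4],[0,0,0,0,0,0,0.4],[0,0,0,0,0,0,0.4]]'
```

```text
time: 56.4
tool_pos: [0.5672, 0.3265, 0.1791]
ee_rot: [-3.139, 0.001, 1.507]
wrist_force: [-0.5, -0.1, 0.9]
width: 0.0378
finger_force: 0.0
```

```bash
python3 - <<'E'
from h import *
s=cv2.imread("pics/s24.png").astype(int); a=cv2.imread("pics/s13.png").astype(int); print("mug scene diff",np.abs(s-a)[148:190,420:455].mean())
im,p=snap('wrist','w25'); b=im.astype(int); m=((b[...,2]>90)&(b[...,0]<70)&(b[...,1]<110)&(b[...,2]>1.5*b[...,1])).astype('uint8'); m[:,:270]=0;m[:,380:]=0
q=np.argwhere(m)[:,::-1]; W=np.array([plane(p,x,.09)[:2] for x in q],np.float32)*1000; print(cv2.minAreaRect(W),robot.get_obs()["tool_pos"])
E
```

```text
mug scene diff 10.340362811791383
((568.146728515625, 353.25341796875), (78.97217559814453, 15.699047088623047), 86.70195007324219) [0.56651853 0.32670708 0.17990807]
```

By the wrist view the pan centre is (0.561, 0.224) against the scale's (0.561, 0.225), so it's centred and needs no nudge. I'll check the mug and then back away.

```bash
python3 -m pendant '[[-3,-1,2,0,0,0,0.4],[-4,-1,0,0,0,0,0.4],[-4,-2,0,0,0,0,0.4],[-4,-3,0,0,0,0,0.4],[-4,-4,0,0,0,0,0.4],[0,-4,0,0,0,0,0.4],[0,-4,0,0,0,0,0.4],[0,0,0,0,0,0,0.4]]'
python3 - <<'E'
from h import *
s,_=snap('scene','s26'); t,_=snap('top','t26')
def f(n,roi):
    x0,x1,y0,y1=roi; h=cv2.cvtColor(cv2.imread(f"pics/{n}.png"),cv2.COLOR_BGR2HSV)[y0:y1,x0:x1]; m=(h[...,0]>98)&(h[...,0]<118)&(h[...,1]>90); ys,xs=np.nonzero(m); return n,m.sum(),(xs.mean()+x0).round(1),(ys.mean()+y0).round(1),xs.min()+x0,xs.max()+x0,ys.min()+y0,ys.max()+y0
for n in("scene0","s13","s24","s26"): print(f(n,(420,456,145,192)))
for n in("top0","t13","t26"): print(f(n,(136,184,222,268)))
for k in("pink","hay"): print(k,[(b[0],b[1][4]) for b in blobs(t,k) if 300<b[0][0]<400 and 150<b[0][1]<230])
E
```

```text
time: 57.25
tool_pos: [0.3802, 0.1383, 0.2018]
ee_rot: [3.139, 0.001, 1.504]
wrist_force: [0.5, -0.0, -0.4]
width: 0.0377
finger_force: 0.0
('scene0', np.int64(853), np.float64(435.7), np.float64(169.4), np.int64(420), np.int64(451), np.int64(151), np.int64(190))
('s13', np.int64(858), np.float64(435.6), np.float64(169.7), np.int64(420), np.int64(451), np.int64(151), np.int64(191))
('s24', np.int64(858), np.float64(435.6), np.float64(169.7), np.int64(420), np.int64(451), np.int64(151), np.int64(191))
('s26', np.int64(857), np.float64(435.7), np.float64(169.6), np.int64(420), np.int64(451), np.int64(151), np.int64(191))
('top0', np.int64(849), np.float64(160.2), np.float64(244.3), np.int64(142), np.int64(180), np.int64(228), np.int64(263))
('t13', np.int64(608), np.float64(156.9), np.float64(245.1), np.int64(142), np.int64(180), np.int64(229), np.int64(263))
('t26', np.int64(653), np.float64(159.4), np.float64(245.2), np.int64(142), np.int64(180), np.int64(228), np.int64(263))
pink [([355.5, 183.3], 119), ([362.8, 201.4], 134)]
hay [([345.1, 184.1], 154), ([350.0, 201.3], 165)]
```

The mug hasn't moved, and all four pieces are still in the bowl. Handing in.

```bash
python3 -c "
from bench import robot
print(robot.close_job())"
```

```text
the job is handed in; nothing more can be done
None
```

The job is handed in: the plug is in the yellow tin, and the four pieces found (2 hay cubes, 2 salt licks) were weighed and are in the bowl; the empty pan is flat on the platform and centred to within about 6 mm, and the jar, bottle and mug are unmoved.

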